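# Latch the ajar parts case in the stockroom

## Task

The grey parts case on the counter stands ajar on its springy seal. Take the draw latch's wire bail by its red grip, feel for the slot of the catch on the lid with a light touch and let the bar down into it without forcing, draw it back under the lips, then swing the red-tipped lever over and press it past centre, gently but fully home on its rubber rest, and let go. Leave the other things on the counter where they are.

Things in the scene. Friction and masses are not known exactly. Their poses are not given: they have to be found in the camera images.
- case: Body half of a grey hard parts case, fixed to the counter, stood on its spine: 270 mm wide, 150 mm high, this half 100 mm thick, a draw latch in the middle of its top. Origin: under the seam between the halves, mid-width, on the counter. z is up, x points level from the body half to the lid half (from lever to catch), y runs along the seam. The case's top is at z = 150 mm.
- lid_edge (a point): Middle of the top inner edge of the lid half (80 mm thick, hinged along the spine 16 mm above the counter). In the case's frame its x is about 16 mm while the lid stands ajar on its seal (stiffness about 5 N/mm up there) and about 3 to 12 mm when the latch is closed, depending on how the catch is adjusted.
- catch_mark (a point): Mark on the lid: where the centre of the bail's bar lies when hooked, 6.5 mm above the lid's top, IF the brass catch is in its middle adjustment. The catch may be set up to 5 mm either way along the case's x, which the marks do NOT show: find it by feel or look. Axes as the lid's (almost the case's). The catch has two posts, faces 2.5 mm lever-side of this point (plus adjustment), with lips above.
- slot_mark (a point): Likewise the middle of the catch's slot, 7.25 mm on along x. At y = -14 and +14 mm the lips (8 mm wide) end 3.75 mm lever-side of it; a 60 mm wide, 8 mm thick guard wall begins 3.75 mm beyond it (plus adjustment). The 5 mm bar fits down between within 1.2 mm either way, onto the sole at this height, then draws back under the lips. On top of lips or guard (8.5 mm up) it rests 11 mm too high.
- lever (a joint): Angle of the lever about its pivot, rad: 0 upright, negative leaning towards the catch, positive swung away from it; from -0.9 to about 1.54, where it lies on the rubber rest. Centre is at about 1.3 with the bail hooked. It has some friction and stays where it is left, unless the bail pulls on it: with the bail hooked it is drawn back towards upright until past centre.
- lever_pivot (a point): Lever's pivot axis (along the case's y), at case x = -22 mm, z = 166 mm.
- lever_tip (a point): Centre of the red end of the lever (20 mm wide along the case's y, 9 mm thick, lever 62 mm long), 55 mm from the pivot. Closing it takes 3 to 12 N here. When it lies home, its upper face is about 22 mm above the case's top.
- bail: Steel wire bail, 53 mm wide, hinged with some friction on the lever (stays where it is left). Origin on its hinge, which lies 16 mm from the lever's pivot, 0.26 rad ahead of the lever's length in the closing sense. Its x runs along the bail to the bar, its y along the bar, its z to the side where the grip stands. Left loose in the slot it would swing out with the lever, under the lips it cannot.
- bail_bar (a point): Centre of the bail's cross bar (5 mm thick, 48 mm long, along y), 79.5 mm along x from the bail's hinge.
- bail_grip (a point): Centre of the bail's red grip, a 14 mm thick, 18 mm long roller along y, 38 mm above the bar along the bail's z. Pinched at its two end faces, the bail can turn between the fingers.
- rest: Black rubber rest on the case's top on which the closed lever lies, 10 x 16 x 14 mm, origin in the middle of its underside. Slightly soft.
- carton: Closed cardboard carton 100 x 75 x 55 mm, bystander, origin in the middle of its underside.
- tin: Aluminium tin, 66 mm across, 95 mm high, bystander, origin in the middle of its underside.
- bin: Open blue bin 110 x 80 x 50 mm, bystander, origin in the middle of its underside.

How it is judged:
On the way:
1. the bail's bar lies in the catch, below the tops of its lips (z of bail_bar in the frame of catch_mark below 0.003 m and x of bail_bar in the frame of catch_mark between -0.0053 and 0.014 m), for 0.2 s.
At the end, for the whole second after the job is handed in: The lever lies home on its rest (joint above 1.47 rad), the bail's bar is hooked under the catch's lips, and the lid is drawn in (its inner edge less than 13.5 mm from the seam plane), all by the latch alone (value of joint lever above 1.47 rad and x of lid_edge in the frame of case below 0.0135 m and z of bail_bar in the frame of catch_mark below 0.0045 m and x of bail_bar in the frame of catch_mark between -0.0065 and 0.0075 m); the robot touches nothing.
It fails at once if the catch or lid is pushed with over 12 N while the bail's bar is not yet down in the catch (contact force between lid and anything else above 12 N and z of bail_bar in the frame of catch_mark above 0.006 m).
It fails at once if the lever is pressed or slammed on its rest with over 30 N (contact force between rest and anything else above 30 N).
It fails at once if the carton is shifted by over 20 mm (distance of carton from where it was at the start of the episode above 0.02 m).
It fails at once if the tin is shifted by over 20 mm (distance of tin from where it was at the start of the episode above 0.02 m).
It fails at once if the bin is shifted by over 20 mm (distance of bin from where it was at the start of the episode above 0.02 m).
It also fails if it takes over 72 s, if anything falls off the work surface, if the arm or the gripper's body presses on something with over 40 N, if the wrist force passes 120 N, or if a joint passes its speed limit or range.

## Robot

A 7-joint arm with a two-finger parallel gripper is mounted at the origin on the work surface. World frame = base frame: x ahead of the robot, y to its left, z up, the work surface at z = 0. Lengths are in m, angles in rad, forces in N, time in s.
With the tool pointing down it reaches from about 0.425 to 0.875 m from the base axis. Payload 8.4 kg.
Tool frame: the origin (TCP) lies between the finger pads; the fingertips stand 22 mm ahead of it and the grasp point (between the pads) lies 3 mm ahead of it; z points along the fingers, x is the direction in which the jaws open and shut, and the axes are right-handed (so a half turn about z gives the same grasp; the last joint's range is limited). The gripper opens to 85 mm and grips with 20 to 120 N. Pads are 22 mm wide; open, the fingers measure 114 mm over their backs; the gripper's body (76 mm by 85 mm) begins 54 mm behind the grasp point. The pads swing forward as they close: fully open they stand 13 mm farther back than shut.
Start: joints at [1.217, 0.333, 0.04, 1.465, -0.013, 1.343, -0.059], TCP at [0.164, -0.629, 0.253] pointing down, gripper open.
Joint ranges: [-2.58, 2.58], [-0.38, 2.09], [-1.3, 1.39], [0.25, 2.4], [-1.5, 4.64], [0.08, 2.09], [-2.65, 2.65]. Speed limits (rad/s): [2.22, 2.22, 2.79, 2.79, 3.14, 3.14, 3.14].

## Interface

Orientations are given as a rotation vector (axis times angle).
In Python, from plant import state, viewer, manip gives the robot as it stands. The module is installed in compiled form; this text tells all that it offers.
- The arm moves only by the tool arm_command, never from a script. Its argument "increments" is a list of rows, each an object with "slide": the shift along the tool's x, y, z in m, a list of three; "twist": the turn, a rotation vector about the tool's x, y, z in degrees, a list of three; "fingers": the opening in per cent of the stroke, from 0 (shut) to 100 (fully open). A call has 1 to 10 rows; each row shifts and turns the commanded pose from where the row before left it, along the tool's axes as they then stand; what a row does not reach is not made up. A row lasts 1/8 s, in which the tool goes at most 62.5 mm and 10.7 degrees, less where a joint would pass 70% of its speed; a pose out of reach is approached as far as the arm can. A call is refused whole if a number of a shift passes 0.0625 or a number of a turn 10.7, either way. A call with a gripper value outside its range is refused whole. The fingers move at their own pace and stop on an object; the grip force is fixed at half the most. Time passes only in rows, so rows that do not move let the fingers close. It gives the time, the measured TCP pose, the force and the opening at its end, in the units of the state.
- state(): the state, without advancing time (a new reading comes with each control period).
- viewer.read_camera(name): name is "side" or "top"; returns a dict with "image" (480x640x3 uint8, blue, green, red), "z_map" (480x640 float32, m along the optical axis (not along the pixel's ray), 0 where there is no reading), "vertical_fov" (degrees; the focal length in pixels is half the picture's height over the tangent of half this angle, whatever the lens; pixels are square), "cx", "cy" (the principal point, pixels), "R" (3x3) and "t" (3): a world point X has camera coordinates R X + t. Camera axes: x right, y down, z forward; pixel columns grow to the right and rows downward; lengths in m; the calibration is good to about 2 mm. A picture is of the moment at which its call begins.
- manip.job_done(): hands the job in, once; it reports no verdict.
The state is a dict: "t": time; "q": joint angles; "qd": joint speeds; "tau": joint torques, N m; "tcp_pos": TCP position; "ee_rot": TCP orientation; "force": force on the tool from outside, world axes, zero at the start; "torque": the same for the moment, N m; "gripper_width": finger opening in m.
Only numpy, scipy, OpenCV 4.12 (cv2) and the standard library are available. Lean on these libraries where they do the work, as an engineer would, in place of code of your own. Each camera call takes 0.05 s, during which the arm holds its last target.

## Working session

There is one attempt and no reset: what is moved stays moved. The work goes in short steps, Python scripts to look and compute and a tool call to move; the robot and the scene stay as the last step left them, time stands still between calls to the robot, and variables do not carry over. Pictures are saved under pics/ and viewed, and the job is handed in when it is done.

Besides the shell and the picture viewer there is one more tool, called after "Emit:" as name(argument=value, ...), one argument or row to a line, values as JSON. arm_command: Moves the arm, as the interface text tells. Its arguments: {"type":"object","properties":{"increments":{"type":"array"}},"required":["increments"]}

```bash
mkdir -p pics; ls; cat > h.py <<'E'
import numpy as np, cv2
from scipy.spatial.transform import Rotation as Rn
from plant import state, viewer, manip
def cam(n,save=None):
    c=viewer.read_camera(n)
    c['f']=240/np.tan(np.radians(c['vertical_fov'])/2)
    c['R']=np.array(c['R']);c['t']=np.array(c['t'])
    if save: cv2.imwrite('pics/'+save,c['image'])
    return c
def pt(c,u,v,z=None):
    z=c['z_map'][int(v),int(u)] if z is None else z
    p=np.array([(u-c['cx'])/c['f']*z,(v-c['cy'])/c['f']*z,z])
    return c['R'].T@(p-c['t'])
def proj(c,X):
    p=c['R']@np.array(X)+c['t']; return p[:2]/p[2]*c['f']+[c['cx'],c['cy']]
def cloud(c):
    v,u=np.mgrid[0:480,0:640]; z=c['z_map']
    P=np.stack([(u-c['cx'])/c['f']*z,(v-c['cy'])/c['f']*z,z],-1)
    return (P-c['t'])@c['R']
def ray(c,u,v):
    d=c['R'].T@np.array([(u-c['cx'])/c['f'],(v-c['cy'])/c['f'],1]); return -c['R'].T@c['t'],d/np.linalg.norm(d)
def tri(c1,p1,c2,p2):
    o1,d1=ray(c1,*p1);o2,d2=ray(c2,*p2)
    A=np.stack([d1,-d2],1);s=np.linalg.lstsq(A,o2-o1,rcond=None)[0]
    a=o1+s[0]*d1;b=o2+s[1]*d2
    return (a+b)/2,np.linalg.norm(a-b)
E
python3 - <<'E'
from h import *
s=state();print(s)
for n in('side','top'):
    c=cam(n,n+'0.png');print(n,c['vertical_fov'],c['cx'],c['cy'],c['R'].round(3).tolist(),(-c['R'].T@c['t']).round(3))
E
```

```text
pics
{'t': 0.0, 'q': array([ 1.21678969,  0.33393101,  0.039856  ,  1.46629993, -0.01337636,
        1.34333845, -0.05850994]), 'qd': array([ 0.0001169 ,  0.00050802,  0.00025161, -0.00113286,  0.0014527 ,
        0.00074539,  0.00035877]), 'tau': array([-1.76692276e-03, -6.58564854e+01,  1.36467766e+00, -4.05568349e+01,
        1.66383572e-02,  1.24359311e-02,  8.81935284e-05]), 'tcp_pos': array([ 0.16370105, -0.62858679,  0.252394  ]), 'ee_rot': array([-2.48494333e+00,  1.92061583e+00,  2.24784979e-03]), 'force': array([ 0.6005301 , -0.04415112,  0.89820221]), 'torque': array([0.01166587, 0.00198024, 0.03479672]), 'gripper_width': 0.08569333405644607}
side 49.2783365371358 315.1230114072511 240.89934005160598 [[0.978, -0.206, 0.019], [-0.129, -0.681, -0.721], [0.162, 0.703, -0.692]] [ 0.368 -0.725  0.879]
top 48.23689587532434 322.3091909698813 241.5629771955029 [[-0.019, -1.0, -0.014], [-0.996, 0.02, -0.081], [0.082, 0.012, -0.997]] [ 0.452 -0.013  1.248]
```

View pics/side0.png

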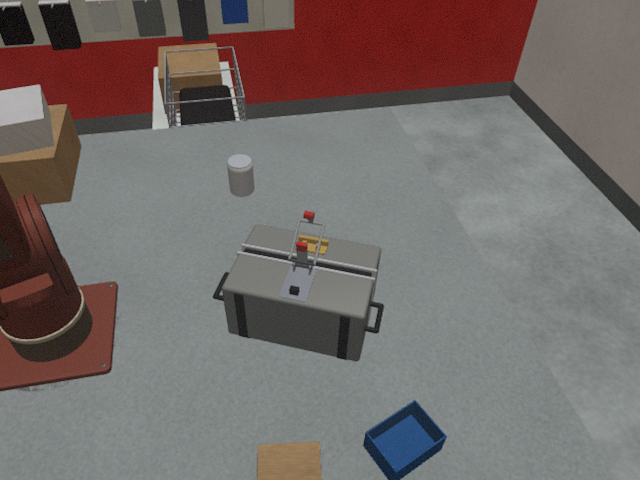

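View pics/top0.png

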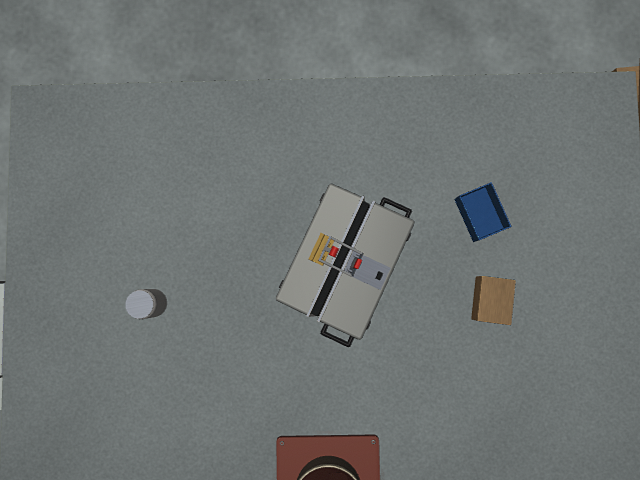

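```bash
python3 - <<'E'
from h import *
a=cv2.imread('pics/side0.png')[190:370,200:400];b=cv2.imread('pics/top0.png')[170:350,260:430]
cv2.imwrite('pics/s0z.png',cv2.resize(a,None,fx=4,fy=3.3,interpolation=cv2.INTER_CUBIC)[:600])
cv2.imwrite('pics/t0z.png',cv2.resize(b,None,fx=3.3,fy=3.3,interpolation=cv2.INTER_CUBIC))
E
```

```text
(no output)
```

View pics/s0z.png

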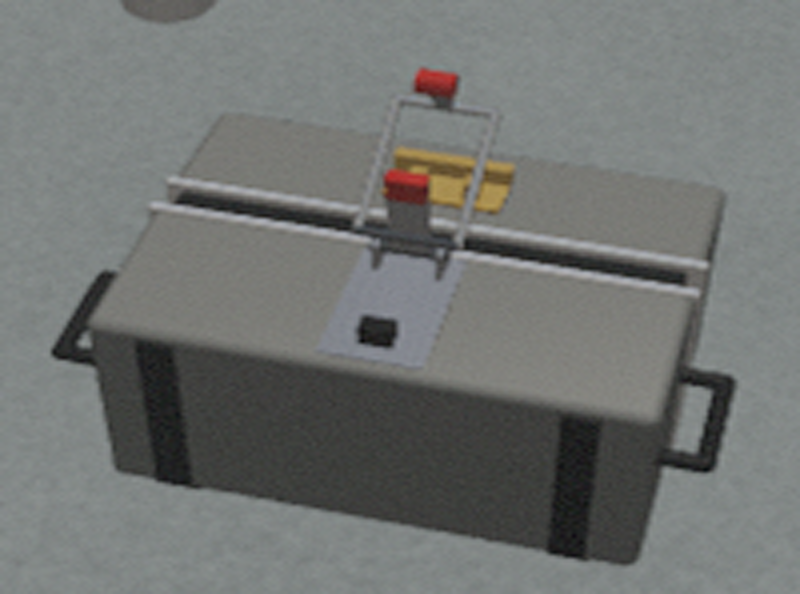

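View pics/t0z.png

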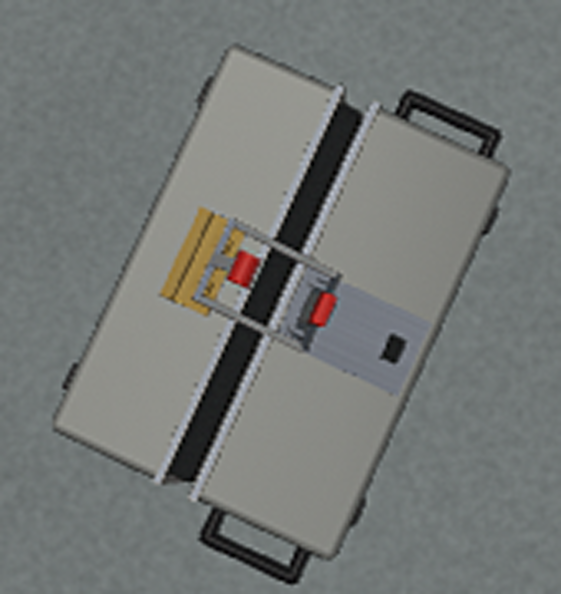

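```bash
python3 - <<'E'
from h import *
S=cam('side');T=cam('top')
def reds(c,box):
    im=c['image'].astype(int);m=((im[...,2]>130)&(im[...,1]<70)&(im[...,0]<70)).astype(np.uint8)
    k=np.zeros_like(m);k[box[1]:box[3],box[0]:box[2]]=1;m*=k
    n,l,st,ce=cv2.connectedComponentsWithStats(m)
    return [(ce[i],st[i,4],c['z_map'][l==i]) for i in range(1,n) if st[i,4]>5],l
rs,ls=reds(S,(280,190,340,270));rt,lt=reds(T,(300,230,400,290))
for n,r,c in(('s',rs,S),('t',rt,T)):
    for ce,a,z in r: print(n,ce,a,np.median(z),pt(c,*ce,z=np.median(z)).round(4))
for a in rs:
    for b in rt: print(tri(S,a[0],T,b[0]))
P=cloud(T);print
# case top
ok=(T['z_map']>0)
m=ok&(P[...,2]>0.143)&(P[...,2]<0.154)
n,l,st,ce=cv2.connectedComponentsWithStats(m.astype(np.uint8))
for i in range(1,n):
    if st[i,4]>100:
        q=P[l==i];r=cv2.minAreaRect((q[:,:2]*1000).astype(np.float32));print(st[i],r,cv2.boxPoints(r).round(1).tolist(),np.median(q[:,2]), [np.median(q[:,2])])
# brass
for c,bx in((T,(300,220,350,280)),(S,(280,220,340,260))):
    im=c['image'].astype(int);m=(im[...,2]-im[...,0]>60)&(im[...,1]>90)
    k=np.zeros_like(m);k[bx[1]:bx[3],bx[0]:bx[2]]=1;m&=k
    q=cloud(c)[m];print('brass',m.sum(),q.mean(0),cv2.minAreaRect((q[:,:2]*1000).astype(np.float32)),np.percentile(q[:,2],[5,25,50,75,95]))
E
```

```text
s [308.4375 213.375 ] 32 0.945762 [ 0.5152 -0.0233  0.2599]
s [301.125   243.59375] 32 0.93205464 [ 0.4933 -0.0674  0.2298]
t [333.18367347 250.75510204] 49 0.9902916 [ 0.5157 -0.0209  0.2594]
t [357.875 263.15 ] 40 1.0173383 [ 0.4931 -0.0675  0.2298]
(array([ 0.51573683, -0.02089176,  0.25778989]), np.float64(0.00013586889920371277))
(array([ 0.49824271, -0.06520046,  0.29768087]), np.float64(0.015913144563329654))
(array([ 0.51157067, -0.02031879,  0.18276239]), np.float64(0.018224826321483065))
(array([ 0.49321825, -0.06748215,  0.22990263]), np.float64(0.00020251135490401349))
[ 277  186  137  154 9338] ((502.4534606933594, -47.38676452636719), (196.04345703125, 271.900390625), 63.90055847167969) [[337.20001220703125, -75.5999984741211], [581.4000244140625, -195.1999969482422], [667.7000122070312, -19.200000762939453], [423.5, 100.4000015258789]] 0.14904083308042684 [np.float64(0.14904083308042684)]
[324 239  36  35 480] ((512.0801391601562, -35.99359893798828), (66.86659240722656, 45.34504699707031), 62.2276611328125) [[476.3999938964844, -55.0], [516.5999755859375, -76.0999984741211], [547.7000122070312, -17.0], [507.6000061035156, 4.199999809265137]] 0.1490164190330042 [np.float64(0.1490164190330042)]
brass 304 [0.52705807 0.00497071 0.16527271] ((506.40496826171875, 4.866127014160156), (46.55533981323242, 104.72048950195312), 84.69711303710938) [0.14701465 0.15019566 0.15286616 0.15938441 0.16294153]
brass 222 [ 0.52888403 -0.01352809  0.17030319] ((465.017822265625, -352.3287048339844), (767.6021728515625, 55.599884033203125), 79.50555419921875) [0.14884332 0.1504101  0.15206154 0.16021136 0.21958495]
```

```bash
cat >> h.py <<'E'
X=np.array([.4402,.8979,0]);Y=np.array([-.8979,.4402,0]);O=np.array([.5033,-.0456,0])
def tocase(P): 
    P=np.asarray(P)-O; return np.stack([P@X,P@Y,P[...,2]],-1)*1000
E
python3 - <<'E'
from h import *
for n in('top','side'):
    c=cam(n);Q=tocase(cloud(c))
    im=c['image']
    # profile along x for |y| bands
    for lo,hi in((-100,-45),(45,100),(-9,9),(10,18),(-18,-10),(20,29),(-29,-20)):
        m=(Q[...,1]>lo)&(Q[...,1]<hi)&(Q[...,2]>100)
        out=[]
        for x in range(-104,104,4):
            k=m&(Q[...,0]>=x)&(Q[...,0]<x+4)
            if k.sum()>0: out.append(f"{x}:{np.median(Q[...,2][k]):.0f}/{np.mean(im[k],0).astype(int).tolist()}" if -1<x<97 and abs(lo)<45 else f"{x}:{np.median(Q[...,2][k]):.0f}")
        print(n,lo,hi,' '.join(out))
s=state();R=Rn.from_rotvec(s['ee_rot']).as_matrix();print(R.round(3),s['t'])
E
```

```text
top -100 -45 -100:145 -96:149 -92:150 -88:150 -84:150 -80:151 -76:150 -72:150 -68:150 -64:150 -60:150 -56:151 -52:150 -48:151 -44:150 -40:150 -36:150 -32:150 -28:150 -24:150 -20:150 -16:150 -12:151 -8:150 -4:152 0:142 4:146 8:147 12:146 16:145 20:150 24:149 28:148 32:148 36:147 40:147 44:147 48:146 52:146 56:146 60:146 64:146 68:145 72:143 76:143 80:143 84:142 88:142 92:142 96:139 100:138
top 45 100 -104:141 -100:145 -96:149 -92:150 -88:150 -84:150 -80:151 -76:151 -72:150 -68:150 -64:150 -60:150 -56:150 -52:150 -48:151 -44:150 -40:151 -36:150 -32:150 -28:150 -24:150 -20:151 -16:149 -12:150 -8:151 -4:152 0:142 4:1248 8:147 12:145 16:146 20:150 24:149 28:148 32:148 36:147 40:147 44:146 48:146 52:145 56:144 60:145 64:144 68:145 72:144 76:143 80:143 84:143 88:142 92:141 96:139 100:134
top -9 9 -100:143 -96:148 -92:150 -88:151 -84:152 -80:166 -76:165 -72:159 -68:152 -64:153 -60:152 -56:152 -52:151 -48:151 -44:152 -40:153 -36:153 -32:192 -28:230 -24:230 -20:198 -16:165 -12:153 -8:152 -4:152 0:144/[59, 59, 58] 4:147/[30, 29, 29] 8:147/[32, 32, 31] 12:146/[32, 31, 30] 16:146/[40, 41, 40] 20:
[... 6688 characters left out ...]
 -64:152 -60:151 -56:152 -52:152 -48:151 -44:152 -40:152 -36:151 -32:151 -28:153 -24:153 -20:184 -16:184 -12:154 -8:153 -4:173 0:154/[133, 130, 128] 4:199/[100, 106, 111] 8:171/[80, 82, 84] 12:201/[91, 93, 94] 16:204/[94, 100, 101] 20:150/[126, 127, 127] 24:180/[139, 138, 137] 28:181/[123, 126, 125] 32:213/[124, 126, 125] 36:151/[103, 119, 126] 40:152/[99, 128, 139] 44:218/[105, 134, 145] 48:151/[92, 142, 163] 52:150/[82, 144, 169] 56:149/[83, 144, 169] 60:151/[64, 109, 132] 64:157/[62, 106, 128] 68:160/[94, 138, 158] 72:158/[102, 129, 141] 88:144/[117, 121, 121] 92:142/[118, 120, 119] 96:141/[121, 122, 119] 100:139
[[ 0.252 -0.968 -0.   ]
 [-0.968 -0.252  0.001]
 [-0.001  0.    -1.   ]] 0.3
```

```bash
python3 - <<'E'
from h import *
for n,b in(('top',(310,225,60,60)),('side',(280,215,60,50))):
    c=cam(n);x,y,w,h=b
    a=cv2.resize(c['image'][y:y+h,x:x+w],None,fx=12 if n=='top' else 13,fy=10 if n=='top' else 12,interpolation=cv2.INTER_NEAREST)
    cv2.imwrite('pics/z_%s.png'%n,a)
    # luminance profile through rays onto plane z=160 along case x
    for yy in(-24,-21,0,14,-14,22,26):
        out=[]
        for x in np.arange(36,78,1.):
            pw=O+X*x/1000+Y*yy/1000+np.array([0,0,.160]);u,v=proj(c,pw)
            q=cv2.getRectSubPix(c['image'],(1,1),(float(u),float(v)))[0,0];out.append("%d:%d/%d"%(x,q[2],int(q[2])-int(q[0])))
        print(n,yy,' '.join(out))
E
```

```text
top -24 36:132/-4 37:135/24 38:147/62 39:155/85 40:157/91 41:160/95 42:161/96 43:162/98 44:150/89 45:136/72 46:126/33 47:118/-5 48:118/-23 49:126/-24 50:134/2 51:145/47 52:156/83 53:157/89 54:159/91 55:161/92 56:163/92 57:164/92 58:165/92 59:151/84 60:118/66 61:93/52 62:116/65 63:145/80 64:154/86 65:157/87 66:157/89 67:157/92 68:155/86 69:153/63 70:150/31 71:148/12 72:147/1 73:146/0 74:147/3 75:147/4 76:147/5 77:148/6
top -21 36:148/12 37:150/30 38:156/60 39:159/83 40:160/91 41:160/91 42:161/93 43:163/96 44:159/91 45:138/53 46:119/9 47:116/-10 48:113/-26 49:121/-5 50:137/37 51:150/68 52:156/83 53:159/93 54:159/91 55:160/89 56:162/90 57:165/91 58:160/89 59:149/84 60:127/72 61:107/60 62:109/61 63:135/75 64:155/85 65:156/87 66:156/88 67:156/91 68:156/94 69:155/77 70:150/35 71:147/5 72:147/3 73:147/2 74:147/3 75:146/4 76:146/4 77:147/5
top 0 36:113/50 37:114/39 38:122/40 39:122/39 40:114/37 41:104/34 42:107/41 43:120/50 44:107/33 45:96/18 46:94/0 47:91/-10 48:96/-10 49:103/-6 50:114/11 51:136/51 52:158/85 53:159/89 54:159/91 55:159/90 56:160/90 57:163/91 58:165/92 59:155/86 60:123/68 61:
[... 4124 characters left out ...]
153/108 51:142/95 52:130/81 53:119/69 54:108/59 55:98/50 56:98/51 57:99/51 58:100/51 59:101/52 60:103/53 61:105/54 62:117/60 63:130/67 64:142/75 65:150/81 66:158/86 67:166/92 68:163/82 69:159/71 70:155/61 71:145/44 72:134/27 73:123/11 74:119/5 75:118/4 76:117/2 77:118/1
side 26 36:100/46 37:96/47 38:96/52 39:99/59 40:112/72 41:129/89 42:148/108 43:159/116 44:167/121 45:175/126 46:173/126 47:171/126 48:169/126 49:165/113 50:161/101 51:154/88 52:137/69 53:121/54 54:106/40 55:105/45 56:105/50 57:104/55 58:105/56 59:105/55 60:106/55 61:112/59 62:119/63 63:127/69 64:138/74 65:150/81 66:162/87 67:163/84 68:162/80 69:160/74 70:151/57 71:143/40 72:136/24 73:129/15 74:123/8 75:117/1 76:118/1 77:119/0
```

View pics/z_top.png

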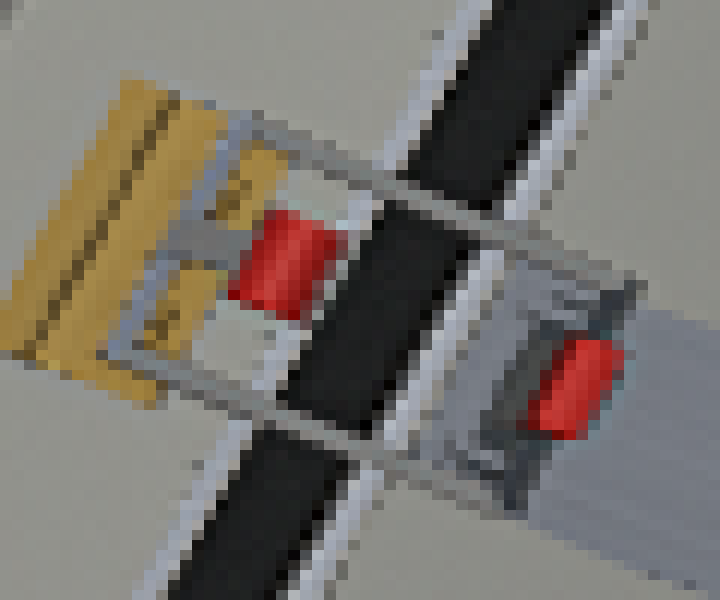

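View pics/z_side.png

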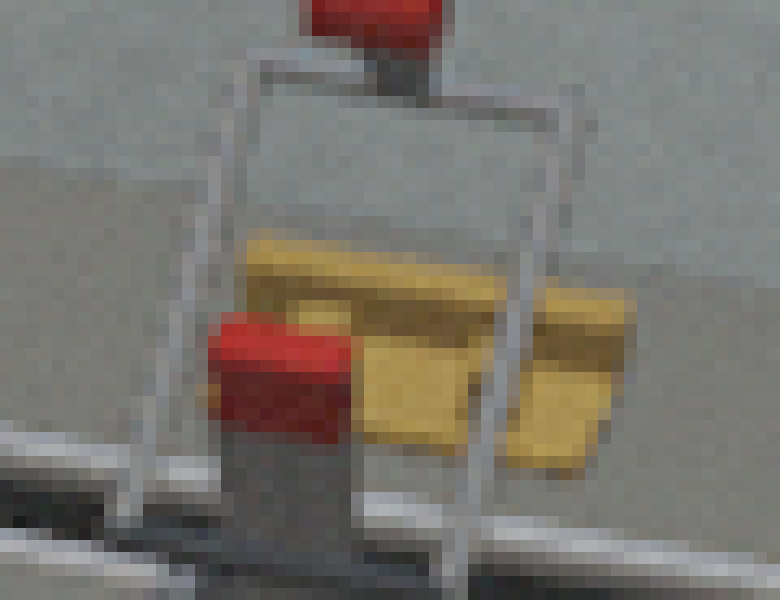

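Emit:
arm_command(
  increments=[
    {"slide":[-0.0416,-0.0411,-0.0065],"twist":[0,0,0],"fingers":100},
    {"slide":[-0.0416,-0.0411,-0.0065],"twist":[0,0,0],"fingers":100},
    {"slide":[-0.0416,-0.0411,-0.0065],"twist":[0,0,0],"fingers":100},
    {"slide":[-0.0416,-0.0411,-0.0065],"twist":[0,0,0],"fingers":100},
    {"slide":[-0.0416,-0.0411,-0.0065],"twist":[0,0,0],"fingers":100},
    {"slide":[-0.0416,-0.0411,-0.0065],"twist":[0,0,0],"fingers":100},
    {"slide":[-0.0416,-0.0411,-0.0065],"twist":[0,0,0],"fingers":60},
    {"slide":[-0.0416,-0.0411,-0.0065],"twist":[0,0,0],"fingers":60},
    {"slide":[-0.0416,-0.0411,-0.0065],"twist":[0,0,0],"fingers":60},
    {"slide":[-0.0416,-0.0411,-0.0065],"twist":[0,0,0],"fingers":60},
  ],
)

```text
t: 1.65
tcp_pos: [0.4573, -0.1211, 0.3189]
ee_rot: [-2.485, 1.921, -0.002]
force: [0.5, -0.4, -0.3]
gripper_width: 0.051
```

Emit:
arm_command(
  increments=[
    {"slide":[0,0,0],"twist":[0,0,-9.86],"fingers":60},
    {"slide":[0,0,0],"twist":[0,0,-9.86],"fingers":60},
    {"slide":[0,0,0],"twist":[0,0,-9.86],"fingers":60},
    {"slide":[0,0,0],"twist":[0,0,-9.86],"fingers":60},
    {"slide":[0,0,0],"twist":[0,0,-9.86],"fingers":50},
    {"slide":[0,0,0],"twist":[0,0,0],"fingers":50},
    {"slide":[0,0,0],"twist":[0,0,0],"fingers":50},
  ],
)

```text
t: 2.52
tcp_pos: [0.4567, -0.1228, 0.3184]
ee_rot: [-3.059, 0.715, -0.0]
force: [0.5, 0.0, 0.1]
gripper_width: 0.0423
```

```bash
cat >> h.py <<'E'
from scipy.optimize import least_squares
PV=np.array([-20.5,166.5])
def fk(q):
    th,ph=q; H=PV+16*np.array([-np.sin(th+.26),np.cos(th+.26)])
    B=H+79.5*np.array([np.cos(ph),np.sin(ph)]); G=B+38*np.array([-np.sin(ph),np.cos(ph)])
    return H,B,G
def ikbar(b,q0=(0,-.2)): return least_squares(lambda q:fk(q)[1]-b,q0).x
def ikgrip(g,q0=(0,.4)): return least_squares(lambda q:fk(q)[2]-g,q0).x
def grip_now():
    s=state();R=Rn.from_rotvec(s['ee_rot']).as_matrix()
    return tocase(s['tcp_pos']+R[:,2]*.003),R,s
def delta(gx,gy,gz):
    g,R,s=grip_now(); d=(X*(gx-g[0])+Y*(gy-g[1])+np.array([0,0,1])*(gz-g[2]))/1000
    return (R.T@d).round(4)
E
python3 - <<'E'
from h import *
print(grip_now()[0],delta(27.7,-0.3,253.5))
for b in((45.5,219.5),(52,195),(57.5,175),(57.5,165),(57.5,153),(50.3,153)):
    q=ikbar(b);print(b,q.round(3),[v.round(1) for v in fk(q)])
E
```

```text
[-89.85463806   7.83763965 315.38119191] [ 0.0077 -0.1176  0.0619]
(45.5, 219.5) [-0.002  0.492] [array([-24.6, 182. ]), array([ 45.5, 219.5]), array([ 27.6, 253. ])]
(52, 195) [0.113 0.172] [array([-26.3, 181.4]), array([ 52., 195.]), array([ 45.5, 232.4])]
(57.5, 175) [-0.188 -0.094] [array([-21.6, 182.5]), array([ 57.5, 175. ]), array([ 61.1, 212.8])]
(57.5, 165) [-0.288 -0.222] [array([-20.1, 182.5]), array([ 57.5, 165. ]), array([ 65.9, 202.1])]
(57.5, 153) [-0.511 -0.373] [array([-16.5, 182. ]), array([ 57.5, 153. ]), array([ 71.4, 188.4])]
(50.3, 153) [-0.062 -0.376] [array([-23.6, 182.2]), array([ 50.3, 153. ]), array([ 64.3, 188.3])]
```

Emit:
arm_command(
  increments=[
    {"slide":[0.0026,-0.0392,0],"twist":[0,0,0],"fingers":50},
    {"slide":[0.0026,-0.0392,0],"twist":[0,0,0],"fingers":50},
    {"slide":[0.0026,-0.0392,0],"twist":[0,0,0],"fingers":50},
    {"slide":[0,0,0],"twist":[0,0,0],"fingers":50},
    {"slide":[0,0,0.02],"twist":[0,0,0],"fingers":50},
    {"slide":[0,0,0.02],"twist":[0,0,0],"fingers":50},
  ],
)

```text
t: 3.28
tcp_pos: [0.5153, -0.0216, 0.2779]
ee_rot: [3.059, -0.714, 0.001]
force: [0.4, -0.1, -0.6]
gripper_width: 0.0425
```

```bash
python3 - <<'E'
from h import *
print(grip_now()[0],delta(27.7,-0.3,253.5),grip_now()[2]['force'])
a=cam('side')['image'][150:300,230:400];b=cam('top')['image'][190:310,280:420]
cv2.imwrite('pics/a1.png',np.vstack([cv2.resize(a,(500,300)),cv2.resize(b,(500,300))]))
E
```

```text
[ 2.68130045e+01 -2.20931840e-01  2.74895829e+02] [ 0.0001 -0.0009  0.0214] [ 0.42740111 -0.09418307 -0.60706823]
```

View pics/a1.png

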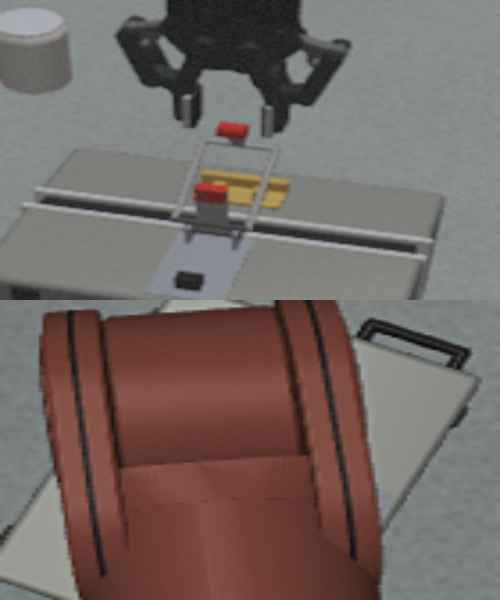

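Emit:
arm_command(
  increments=[
    {"slide":[0,-0.0009,0.011],"twist":[0,0,0],"fingers":50},
    {"slide":[0,0,0.0104],"twist":[0,0,0],"fingers":50},
    {"slide":[0,0,0],"twist":[0,0,0],"fingers":40},
    {"slide":[0,0,0],"twist":[0,0,0],"fingers":30},
    {"slide":[0,0,0],"twist":[0,0,0],"fingers":22},
    {"slide":[0,0,0],"twist":[0,0,0],"fingers":10},
    {"slide":[0,0,0],"twist":[0,0,0],"fingers":10},
    {"slide":[0,0,0],"twist":[0,0,0],"fingers":10},
  ],
)

```text
t: 4.38
tcp_pos: [0.5163, -0.0197, 0.2574]
ee_rot: [-3.06, 0.709, -0.002]
force: [3.9, -0.2, 2.9]
gripper_width: 0.0167
```

```bash
python3 - <<'E'
from h import *
print(grip_now()[0],state()['force'],state()['torque'])
a=cam('side')['image'][150:300,230:400]
cv2.imwrite('pics/a2.png',cv2.resize(a,(680,600)))
E
```

```text
[ 28.94621842  -0.31713469 254.37222156] [ 3.91623522 -0.17629248  2.91953476] [ 0.1209462  -0.66357039  0.01067652]
```

View pics/a2.png

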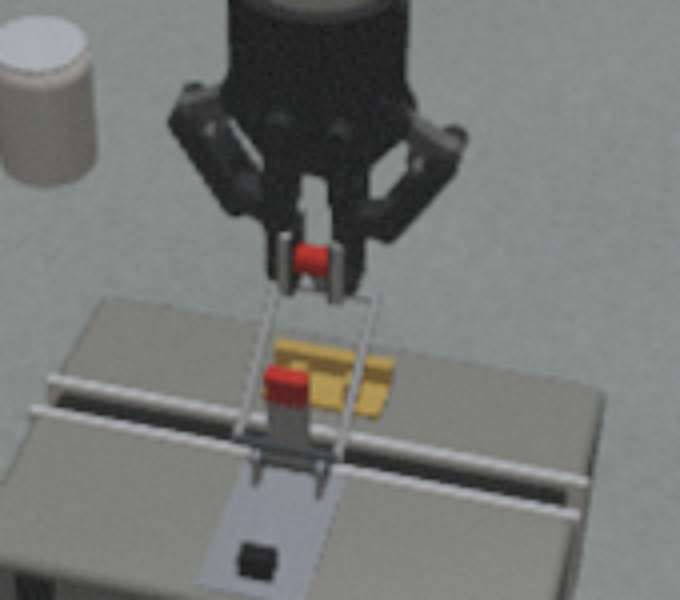

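Emit:
arm_command(
  increments=[
    {"slide":[0.0005,-0.0042,0.0055],"twist":[0,0,0],"fingers":10},
    {"slide":[0,-0.0042,0.0055],"twist":[0,0,0],"fingers":10},
    {"slide":[0,-0.0042,0.0055],"twist":[0,0,0],"fingers":10},
    {"slide":[0,-0.0042,0.0055],"twist":[0,0,0],"fingers":10},
    {"slide":[0,-0.0039,0.0049],"twist":[0,0,0],"fingers":10},
    {"slide":[0,-0.0039,0.0049],"twist":[0,0,0],"fingers":10},
    {"slide":[0,-0.0039,0.0049],"twist":[0,0,0],"fingers":10},
    {"slide":[0,-0.0039,0.0049],"twist":[0,0,0],"fingers":10},
    {"slide":[0,0,0],"twist":[0,0,0],"fingers":10},
  ],
)

```text
t: 5.55
tcp_pos: [0.5303, 0.0084, 0.2146]
ee_rot: [3.059, -0.71, -0.002]
force: [-0.0, -4.9, 1.4]
gripper_width: 0.0164
```

```bash
cat > look.py <<'E'
from h import *
import sys
g=grip_now()[0];s=state();f=s['force'];print('grip',g.round(1),'F case x,y,z',(f@X).round(2),(f@Y).round(2),f[2].round(2),'w',s['gripper_width'],'t',s['t'])
q=ikgrip(g[[0,2]],(0,.0));print('model th,ph',q.round(3),'bar',fk(q)[1].round(1))
a=cam('side')['image'][180:270,250:350]
cv2.imwrite('pics/'+sys.argv[1],cv2.resize(a,(700,600),interpolation=cv2.INTER_CUBIC))
E
python3 look.py a3.png
```

```text
grip [ 60.4  -0.5 211.6] F case x,y,z -4.45 -2.14 1.35 w 0.016389917045400586 t 5.55
model th,ph [-0.119 -0.108] bar [ 56.3 173.8]
```

View pics/a3.png

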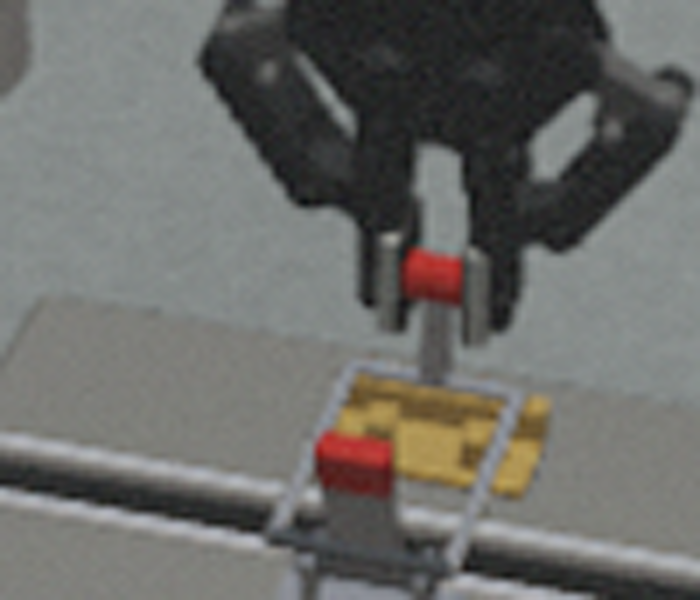

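```bash
python3 - <<'E'
from h import *
c=cam('side');Q=tocase(cloud(c))
m=(Q[...,2]>165)&(Q[...,2]<185)&(Q[...,0]>40)&(Q[...,0]<75)&(abs(Q[...,1])<24)
for v,u in np.argwhere(m): print(u,v,Q[v,u].round(1),c['image'][v,u])
m=(Q[...,2]>205)&(abs(Q[...,1])<14)&(Q[...,0]>-60)&(Q[...,0]<0);print('tip',Q[m].mean(0),Q[m].min(0),Q[m].max(0))
E
```

```text
301 233 [ 59.2  22.4 175.2] [129 130 131]
311 233 [ 55.1   1.1 184.2] [83 85 88]
312 233 [ 55.5  -0.8 184.3] [86 85 85]
314 233 [ 57.1  -4.5 183.7] [106 106 105]
299 234 [ 50.1  23.9 180.3] [127 125 126]
300 234 [ 52.1  22.5 178.9] [144 138 135]
301 234 [ 53.3  20.7 178.3] [141 140 140]
302 234 [ 54.8  19.1 177.2] [144 140 137]
303 234 [ 56.4  17.5 176.2] [146 140 136]
304 234 [ 56.7  15.6 176.4] [145 140 136]
305 234 [ 55.5  13.2 178.1] [138 135 133]
306 234 [ 57.6  11.8 176.6] [131 130 130]
310 234 [ 55.    3.  181.1] [89 92 95]
311 234 [ 53.8   0.7 182.7] [83 86 87]
312 234 [ 52.6  -1.6 184.4] [82 83 85]
313 234 [ 55.8  -2.8 181.8] [80 81 83]
314 234 [ 57.5  -4.4 180.7] [103 105 101]
300 235 [ 51.5  22.3 176.8] [138 130 130]
301 235 [ 52.4  20.5 176.4] [116 112 109]
302 235 [ 53.9  18.9 175.4] [126 120 118]
303 235 [ 53.4  16.7 176.4] [134 125 125]
304 235 [ 51.9  14.3 178.4] [143 136 135]
305 235 [ 54.5  13.  176.4] [143 137 138]
306 235 [ 54.6  10.9 176.8] [148 142 140]
307 235 [ 53.7   8.7 178.1] [146 142 139]
308 235 [ 53.5   6.6 178.8] [149 145 141]
309 235 [ 57.5   5.6 175.5
[... 1731 characters left out ...]
5.5] [118 114 111]
318 238 [ 56.7 -12.9 172.8] [128 123 118]
319 238 [ 52.3 -15.9 177.6] [135 127 126]
320 238 [ 53.8 -17.5 176.6] [140 133 133]
321 238 [ 56.2 -19.  174.8] [142 138 137]
322 238 [ 57.6 -20.7 174. ] [140 138 137]
323 238 [ 53.8 -23.5 178.1] [141 140 139]
320 239 [ 52.2 -18.  175.5] [102 109 112]
321 239 [ 56.2 -19.1 172. ] [109 110 112]
322 239 [ 51.5 -22.1 177.2] [123 121 121]
323 239 [ 52.1 -23.9 177.1] [152 147 144]
303 240 [ 50.6  15.9 165.6] [ 65 122 146]
322 240 [ 50.4 -22.4 175.5] [121 121 123]
322 241 [ 45.  -23.6 178.2] [147 144 143]
tip [ -7.74226832   6.48463538 520.92142154] [-36.63376792 -11.23787628 205.58161019] [-5.06110005e-03  1.39982336e+01  6.18287074e+02]
```

```bash
python3 - <<'E'
from h import *
for z in(173.8,168,165,162,159,156,153,152):
    q=ikbar((57.8,z));G=fk(q)[2];print(z,q.round(3),G.round(1))
q=ikbar((57.8,165));G=fk(q)[2];print(delta(G[0],-.5,G[1]))
E
```

```text
173.8 [-0.215 -0.109] [ 62.  211.6]
168 [-0.268 -0.183] [ 64.7 205.4]
165 [-0.307 -0.222] [ 66.2 202.1]
162 [-0.352 -0.26 ] [ 67.6 198.7]
159 [-0.404 -0.298] [ 69.  195.3]
156 [-0.463 -0.335] [ 70.3 191.9]
153 [-0.529 -0.372] [ 71.6 188.4]
152 [-0.552 -0.385] [ 72.1 187.2]
[ 0.     -0.0059  0.0097]
```

Emit:
arm_command(
  increments=[
    {"slide":[0,-0.0016,0.0],"twist":[0,0,0],"fingers":10},
    {"slide":[0,-0.0014,0.003],"twist":[0,0,0],"fingers":10},
    {"slide":[0,-0.0014,0.003],"twist":[0,0,0],"fingers":10},
    {"slide":[0,-0.0014,0.003],"twist":[0,0,0],"fingers":10},
    {"slide":[0,0,0],"twist":[0,0,0],"fingers":10},
  ],
)

```text
t: 6.28
tcp_pos: [0.5331, 0.0144, 0.2061]
ee_rot: [-3.06, 0.709, 0.0]
force: [-0.1, -3.3, 1.8]
gripper_width: 0.0165
```

```bash
python3 look.py a4.png; python3 -c "
from h import *
for x in (57.3,57.8): 
  for z in (162,158,153):
    G=fk(ikbar((x,z)))[2];print(x,z,delta(G[0],-.5,G[1]))"
```

```text
grip [ 67.   -0.4 203.1] F case x,y,z -2.98 -1.35 1.78 w 0.016520766909381788 t 6.275
model th,ph [-0.373 -0.209] bar [ 59.1 165.9]
57.3 162 [ 0.0002 -0.0002  0.0044]
57.3 158 [ 0.0002 -0.002   0.009 ]
57.3 153 [ 0.0002 -0.0043  0.0148]
57.8 162 [ 0.0002 -0.0006  0.0044]
57.8 158 [ 0.0002 -0.0025  0.009 ]
57.8 153 [ 0.0002 -0.0047  0.0148]
```

View pics/a4.png

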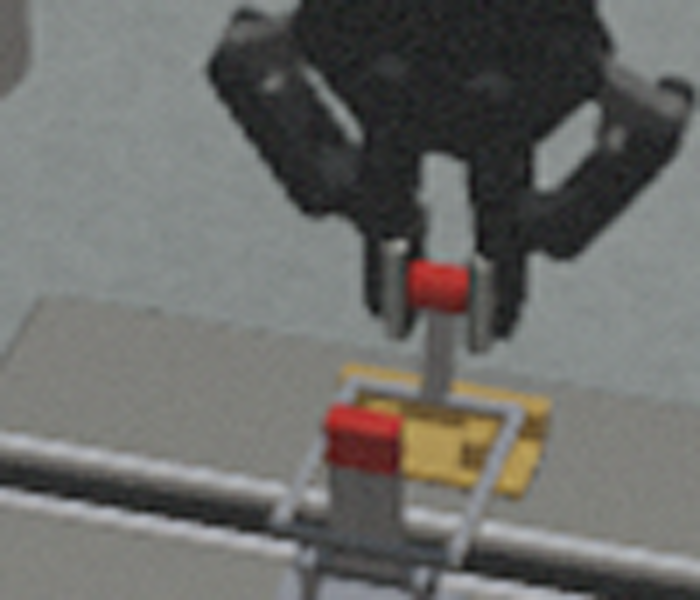

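Emit:
arm_command(
  increments=[
    {"slide":[0,0.0004,0.002],"twist":[0,0,0],"fingers":10},
    {"slide":[0,0,0.0015],"twist":[0,0,0],"fingers":10},
    {"slide":[0,0,0.001],"twist":[0,0,0],"fingers":10},
    {"slide":[0,0,0],"twist":[0,0,0],"fingers":10},
  ],
)

```text
t: 6.82
tcp_pos: [0.5335, 0.015, 0.2026]
ee_rot: [-3.059, 0.708, -0.002]
force: [0.6, 1.6, 6.9]
gripper_width: 0.0165
```

```bash
python3 look.py a5.png
```

```text
grip [ 67.7  -0.5 199.6] F case x,y,z 1.73 0.19 6.9 w 0.01648667154589719 t 6.825
model th,ph [-0.372 -0.25 ] bar [ 58.3 162.7]
```

Emit:
arm_command(
  increments=[
    {"slide":[0,0,-0.001],"twist":[0,0,0],"fingers":10},
    {"slide":[0,0,0],"twist":[0,0,0],"fingers":10},
  ],
)

```text
t: 7.12
tcp_pos: [0.5334, 0.0147, 0.2032]
ee_rot: [-3.06, 0.708, -0.002]
force: [2.9, 1.3, 4.4]
gripper_width: 0.0164
```

```bash
python3 look.py a5b.png; python3 - <<'E'
from h import *
c=cam('side');a=c['image'][222:262,288:338]
cv2.imwrite('pics/a5c.png',cv2.resize(a,(750,600),interpolation=cv2.INTER_CUBIC))
E
```

```text
grip [ 67.4  -0.5 200.2] F case x,y,z 2.47 -2.02 4.42 w 0.01643115167425998 t 7.125
model th,ph [-0.361 -0.243] bar [ 58.3 163.3]
```

View pics/a5c.png

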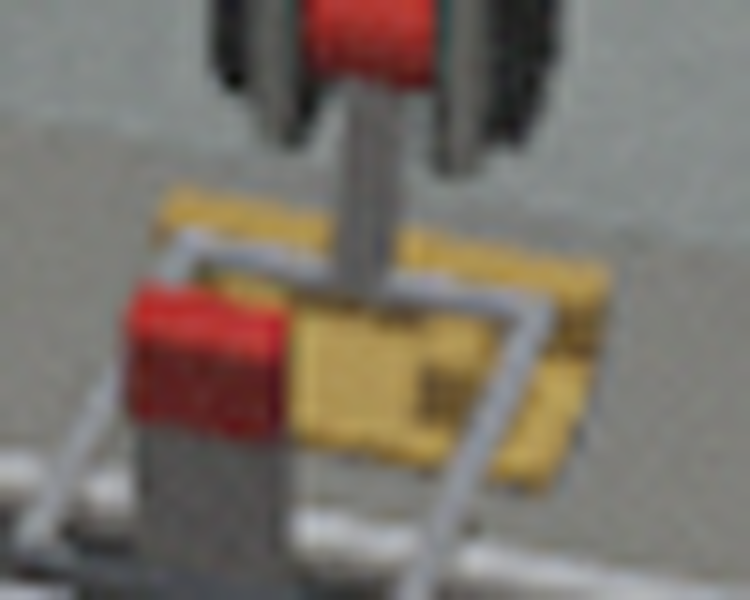

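```bash
python3 - <<'E'
from h import *
c=cam('side');Q=tocase(cloud(c))
for lo,hi in((-18.5,-9.5),(-32,-25),(-9,-4)):
    print(lo,hi)
    m=(Q[...,1]>lo)&(Q[...,1]<hi)&(Q[...,0]>40)&(Q[...,0]<76)&(Q[...,2]<175)
    L=sorted([(round(float(Q[v,u][1])),round(float(Q[v,u][0]),1),round(float(Q[v,u][2]),1),int(c['image'][v,u][2]),int(c['image'][v,u][2])-int(c['image'][v,u][0]),u,v) for v,u in np.argwhere(m)],key=lambda a:(a[5],a[6]))
    k=None
    for l in L:
        if l[5]!=k: print('\ncol',l[5],end=': ');k=l[5]
        print(l[6],l[0:5],end=' ')
    print()
E
```

```text
-18.5 -9.5

col 315: 249 (-10, 46.3, 151.5, 145, 73) 250 (-11, 42.9, 152.3, 162, 80) 251 (-11, 42.4, 150.0, 173, 90) 
col 316: 242 (-10, 54.2, 163.4, 105, 12) 244 (-11, 49.8, 162.3, 158, 84) 245 (-12, 45.9, 163.4, 164, 83) 246 (-12, 46.2, 160.4, 132, 71) 247 (-12, 46.9, 157.0, 99, 53) 248 (-12, 44.7, 156.5, 105, 56) 249 (-12, 45.1, 153.3, 105, 53) 250 (-12, 45.4, 150.2, 142, 77) 251 (-13, 42.7, 150.2, 180, 94) 252 (-13, 40.9, 149.3, 148, 82) 253 (-13, 40.6, 146.8, 99, 20) 
col 317: 240 (-11, 58.3, 165.2, 156, 35) 241 (-11, 55.0, 165.8, 137, 2) 242 (-12, 54.3, 163.8, 113, 4) 243 (-12, 55.1, 160.3, 154, 71) 244 (-13, 49.2, 163.4, 175, 91) 245 (-14, 46.8, 163.1, 173, 92) 246 (-14, 46.1, 161.1, 143, 76) 247 (-14, 46.4, 158.0, 107, 61) 248 (-14, 43.9, 157.8, 109, 54) 249 (-14, 45.7, 153.2, 104, 57) 250 (-14, 47.5, 148.7, 135, 73) 251 (-15, 40.5, 153.1, 168, 88) 252 (-15, 40.8, 149.9, 135, 70) 
col 318: 239 (-10, 69.4, 157.7, 175, 96) 240 (-13, 56.7, 167.3, 157, 46) 241 (-13, 55.0, 166.4, 143, 2) 242 (-13, 57.4, 161.2, 111, -4) 243 (-14, 55.0, 160.9, 141, 61) 244 (-15, 50.8, 162.3, 171, 87
[... 3992 characters left out ...]
8, 148.5, 177, 92) 246 (-6, 54.2, 151.3, 175, 89) 247 (-6, 53.8, 148.9, 179, 86) 248 (-7, 50.4, 149.7, 174, 89) 249 (-8, 45.8, 151.6, 168, 87) 250 (-9, 41.9, 152.7, 176, 90) 
col 315: 239 (-5, 63.3, 162.1, 173, 88) 240 (-7, 55.5, 167.0, 151, 10) 241 (-7, 55.8, 164.0, 125, -11) 242 (-5, 66.1, 151.1, 103, 17) 243 (-6, 61.8, 152.6, 102, 53) 244 (-6, 61.3, 150.3, 152, 80) 246 (-8, 53.1, 153.0, 164, 85) 247 (-8, 53.0, 150.4, 158, 84) 248 (-9, 50.5, 150.1, 148, 79) 
col 316: 237 (-5, 71.3, 160.3, 148, 44) 238 (-6, 68.7, 160.1, 172, 84) 239 (-7, 64.4, 161.5, 169, 93) 240 (-9, 57.9, 165.2, 149, 17) 243 (-8, 62.5, 152.4, 125, 67) 
col 317: 237 (-8, 69.2, 162.8, 144, 33) 238 (-8, 70.3, 159.0, 169, 76)
```

Emit:
arm_command(
  increments=[
    {"slide":[0,-0.001,0],"twist":[0,0,0],"fingers":10},
    {"slide":[0,-0.001,0],"twist":[0,0,0],"fingers":10},
    {"slide":[0,0,0],"twist":[0,0,0],"fingers":10},
  ],
)

```text
t: 7.65
tcp_pos: [0.5334, 0.0146, 0.2026]
ee_rot: [3.059, -0.711, -0.001]
force: [-0.4, -2.3, 5.6]
gripper_width: 0.0169
```

```bash
python3 look.py a6.png
```

```text
grip [ 67.3  -0.5 199.6] F case x,y,z -2.23 -0.7 5.56 w 0.016852961268777333 t 7.65
model th,ph [-0.346 -0.249] bar [ 57.9 162.8]
```

Emit:
arm_command(
  increments=[
    {"slide":[0,-0.001,0],"twist":[0,0,0],"fingers":10},
    {"slide":[0,-0.0005,0],"twist":[0,0,0],"fingers":10},
    {"slide":[0,0,0],"twist":[0,0,0],"fingers":10},
  ],
)

```text
t: 8.07
tcp_pos: [0.5336, 0.0151, 0.2025]
ee_rot: [3.057, -0.711, -0.003]
force: [-1.3, -4.6, 6.7]
gripper_width: 0.0166
```

```bash
python3 look.py a7.png
```

```text
grip [ 67.8  -0.5 199.5] F case x,y,z -4.71 -0.89 6.71 w 0.01658706496749205 t 8.075
model th,ph [-0.377 -0.251] bar [ 58.4 162.7]
```

Emit:
arm_command(
  increments=[
    {"slide":[0,-0.001,-0.0005],"twist":[0,0,0],"fingers":10},
    {"slide":[0,-0.0005,0],"twist":[0,0,0],"fingers":10},
    {"slide":[0,0,0],"twist":[0,0,0],"fingers":10},
  ],
)

```text
t: 8.5
tcp_pos: [0.534, 0.0159, 0.2024]
ee_rot: [3.056, -0.712, -0.004]
force: [-0.4, -5.9, 3.6]
gripper_width: 0.0165
```

```bash
python3 look.py a8.png
```

```text
grip [ 68.8  -0.5 199.4] F case x,y,z -5.5 -2.2 3.58 w 0.01649165965659512 t 8.5
model th,ph [-0.438 -0.25 ] bar [ 59.4 162.6]
```

Emit:
arm_command(
  increments=[
    {"slide":[0,-0.0005,0.001],"twist":[0,0,0],"fingers":10},
    {"slide":[0,-0.0004,0.0007],"twist":[0,0,0],"fingers":10},
    {"slide":[0,0,0],"twist":[0,0,0],"fingers":10},
  ],
)

```text
t: 8.93
tcp_pos: [0.5348, 0.0173, 0.2014]
ee_rot: [3.057, -0.712, -0.002]
force: [-1.9, -5.3, 5.6]
gripper_width: 0.0168
```

```bash
python3 look.py a9.png
```

```text
grip [ 70.3  -0.6 198.4] F case x,y,z -5.61 -0.64 5.59 w 0.016795510647620873 t 8.925
model th,ph [-0.527 -0.258] bar [ 60.6 161.6]
```

Emit:
arm_command(
  increments=[
    {"slide":[0,0,0.001],"twist":[0,0,0],"fingers":10},
    {"slide":[0,0,0],"twist":[0,0,0],"fingers":10},
  ],
)

```text
t: 9.22
tcp_pos: [0.5351, 0.0178, 0.2005]
ee_rot: [3.058, -0.711, -0.001]
force: [0.2, -2.6, 6.9]
gripper_width: 0.0166
```

```bash
python3 look.py a10.png; python3 - <<'E'
from h import *
c=cam('side');a=c['image'][222:262,288:338]
cv2.imwrite('pics/a10c.png',cv2.resize(a,(750,600),interpolation=cv2.INTER_CUBIC))
Q=tocase(cloud(c));im=c['image'].astype(int)
m=(abs(Q[...,1])<22)&(abs(Q[...,1])>6)&(Q[...,0]>50)&(Q[...,0]<68)&(Q[...,2]<175)&(Q[...,2]>155)&(im[...,2]-im[...,0]<15);print('bar surf',m.sum(),np.median(Q[m],0))
E
```

```text
grip [ 70.9  -0.6 197.5] F case x,y,z -2.19 -1.34 6.9 w 0.016553013560475466 t 9.225
model th,ph [-0.559 -0.267] bar [ 60.9 160.8]
bar surf 16 [ 57.14732795 -12.75529115 163.02394498]
```

View pics/a10c.png

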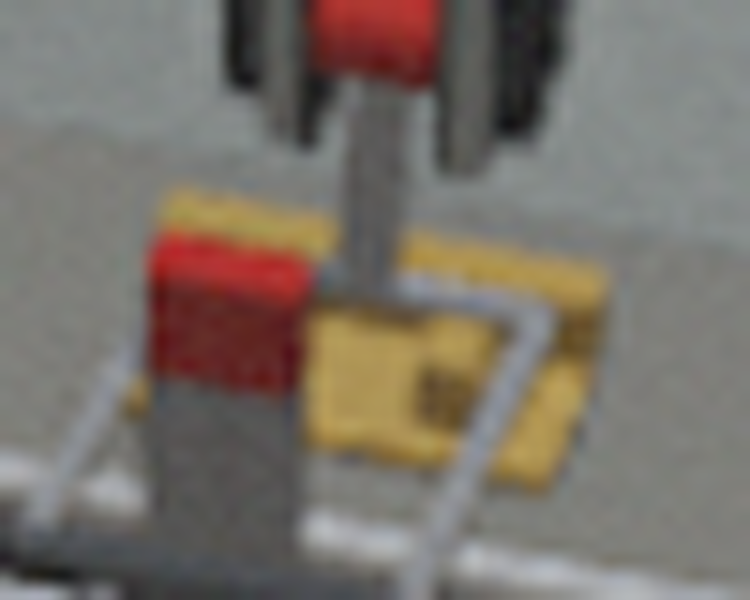

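Emit:
arm_command(
  increments=[
    {"slide":[0,-0.0008,0],"twist":[0,0,0],"fingers":10},
    {"slide":[0,-0.0004,0.0005],"twist":[0,0,0],"fingers":10},
    {"slide":[0,0,0],"twist":[0,0,0],"fingers":10},
  ],
)

```text
t: 9.7
tcp_pos: [0.5355, 0.0191, 0.1996]
ee_rot: [3.059, -0.711, -0.002]
force: [-0.7, -4.9, 3.2]
gripper_width: 0.0167
```

```bash
python3 look.py a11.png
```

```text
grip [ 72.3  -0.4 196.6] F case x,y,z -4.75 -1.49 3.24 w 0.016650050824035832 t 9.7
model th,ph [-0.644 -0.272] bar [ 62.1 160. ]
```

Emit:
arm_command(
  increments=[
    {"slide":[0,-0.0003,0.001],"twist":[0,0,0],"fingers":10},
    {"slide":[0,-0.0003,0.001],"twist":[0,0,0],"fingers":10},
    {"slide":[0,0,0],"twist":[0,0,0],"fingers":10},
  ],
)

```text
t: 10.12
tcp_pos: [0.5359, 0.0201, 0.1977]
ee_rot: [3.059, -0.71, -0.002]
force: [-1.7, -5.5, 4.0]
gripper_width: 0.0166
```

```bash
python3 look.py a12.png
```

```text
grip [ 73.3  -0.3 194.7] F case x,y,z -5.68 -0.89 4.01 w 0.016649497706932567 t 10.125
model th,ph [-0.698 -0.29 ] bar [ 62.5 158.3]
```

```bash
python3 -c "
from h import *
for z in (158.3,156,153,151): q=ikbar((62,z),(-.6,-.3));print(z,q.round(3),fk(q)[2].round(1))"
```

```text
158.3 [-0.669 -0.292] [ 72.9 194.7]
156 [-0.713 -0.318] [ 73.9 192.1]
153 [-0.775 -0.352] [ 75.1 188.7]
151 [-0.82  -0.374] [ 75.9 186.4]
```

Emit:
arm_command(
  increments=[
    {"slide":[0,0,0.001],"twist":[0,0,0],"fingers":10},
    {"slide":[0,0,0.001],"twist":[0,0,0],"fingers":10},
    {"slide":[0,0,0],"twist":[0,0,0],"fingers":10},
  ],
)

```text
t: 10.55
tcp_pos: [0.5362, 0.0207, 0.196]
ee_rot: [3.06, -0.709, -0.0]
force: [0.5, -3.6, 2.9]
gripper_width: 0.0171
```

```bash
python3 look.py a13.png
```

```text
grip [ 74.1  -0.4 193. ] F case x,y,z -3.02 -1.99 2.91 w 0.01706179050420558 t 10.55
model th,ph [-0.734 -0.306] bar [ 62.6 156.8]
```

View pics/a13.png

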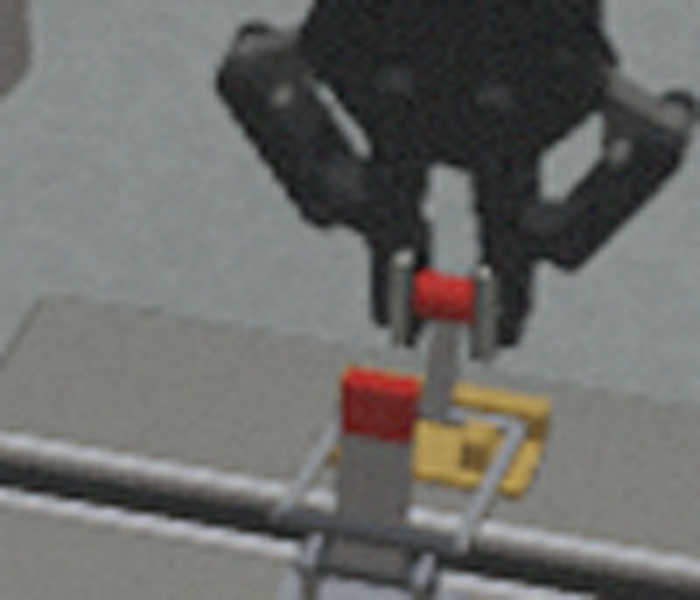

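Emit:
arm_command(
  increments=[
    {"slide":[0,-0.0003,0.001],"twist":[0,0,0],"fingers":10},
    {"slide":[0,-0.0003,0.001],"twist":[0,0,0],"fingers":10},
    {"slide":[0,-0.0002,0.001],"twist":[0,0,0],"fingers":10},
    {"slide":[0,0,0],"twist":[0,0,0],"fingers":10},
  ],
)

```text
t: 11.1
tcp_pos: [0.5367, 0.0217, 0.1931]
ee_rot: [-3.06, 0.709, -0.0]
force: [-0.3, -2.7, 3.8]
gripper_width: 0.0166
```

```bash
python3 look.py a14.png
```

```text
grip [ 75.1  -0.4 190.1] F case x,y,z -2.56 -0.95 3.77 w 0.01658053920476219 t 11.1
model th,ph [-0.787 -0.335] bar [ 62.6 154.2]
```

Emit:
arm_command(
  increments=[
    {"slide":[0,-0.0003,0.001],"twist":[0,0,0],"fingers":10},
    {"slide":[0,-0.0003,0.001],"twist":[0,0,0],"fingers":10},
    {"slide":[0,0,0],"twist":[0,0,0],"fingers":10},
  ],
)

```text
t: 11.52
tcp_pos: [0.5371, 0.0223, 0.1911]
ee_rot: [-3.06, 0.709, -0.0]
force: [1.8, -1.5, 3.4]
gripper_width: 0.0168
```

```bash
python3 look.py a15.png
```

```text
grip [ 75.8  -0.4 188.1] F case x,y,z -0.59 -2.29 3.37 w 0.01683908289575972 t 11.525
model th,ph [-0.825 -0.353] bar [ 62.6 152.5]
```

Emit:
arm_command(
  increments=[
    {"slide":[0,0,0.001],"twist":[0,0,0],"fingers":10},
    {"slide":[0,0,0.0005],"twist":[0,0,0],"fingers":10},
    {"slide":[0,0,0],"twist":[0,0,0],"fingers":10},
  ],
)

```text
t: 11.95
tcp_pos: [0.5371, 0.0225, 0.1897]
ee_rot: [-3.06, 0.709, -0.001]
force: [2.6, 0.2, 3.5]
gripper_width: 0.0164
```

```bash
python3 look.py a16.png
```

```text
grip [ 76.   -0.4 186.7] F case x,y,z 1.36 -2.23 3.48 w 0.016431852929298038 t 11.95
model th,ph [-0.834 -0.369] bar [ 62.3 151.3]
```

View pics/a16.png

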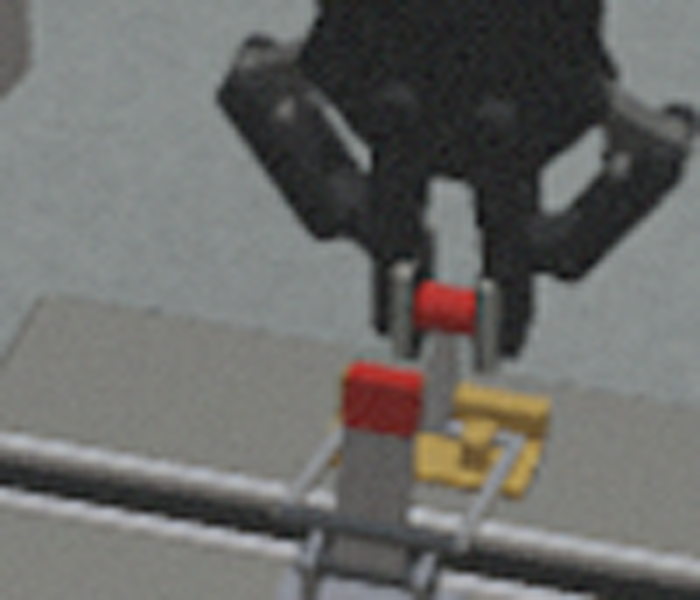

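Emit:
arm_command(
  increments=[
    {"slide":[0,-0.0003,0.001],"twist":[0,0,0],"fingers":10},
    {"slide":[0,0,0],"twist":[0,0,0],"fingers":10},
  ],
)

```text
t: 12.25
tcp_pos: [0.5372, 0.0225, 0.1889]
ee_rot: [-3.06, 0.709, -0.001]
force: [1.3, 0.1, 5.9]
gripper_width: 0.0167
```

```bash
python3 look.py a17.png
```

```text
grip [ 76.1  -0.5 185.9] F case x,y,z 0.63 -1.14 5.88 w 0.016724001910004088 t 12.25
model th,ph [-0.833 -0.378] bar [ 62.1 150.6]
```

```bash
python3 -c "
from h import *
for b in ((62.1,150.6),(60,150.9),(58,151.1),(56,151.3),(54.8,151.4),(53.8,151.5)): q=ikbar(b,(-.8,-.37));print(b,q.round(3),fk(q)[2].round(1))"
```

```text
(62.1, 150.6) [-0.835 -0.378] [ 76.1 185.9]
(60, 150.9) [-0.705 -0.387] [ 74.4 186.1]
(58, 151.1) [-0.585 -0.395] [ 72.6 186.2]
(56, 151.3) [-0.464 -0.399] [ 70.8 186.3]
(54.8, 151.4) [-0.39 -0.4 ] [ 69.6 186.4]
(53.8, 151.5) [-0.327 -0.4  ] [ 68.6 186.5]
```

Emit:
arm_command(
  increments=[
    {"slide":[0,0.0015,-0.0002],"twist":[0,0,0],"fingers":10},
    {"slide":[0,0.0015,-0.0002],"twist":[0,0,0],"fingers":10},
    {"slide":[0,0.0015,0],"twist":[0,0,0],"fingers":10},
    {"slide":[0,0.0015,0],"twist":[0,0,0],"fingers":10},
    {"slide":[0,0,0],"twist":[0,0,0],"fingers":10},
  ],
)

```text
t: 12.92
tcp_pos: [0.5351, 0.0182, 0.1896]
ee_rot: [-3.059, 0.708, -0.002]
force: [3.4, 4.1, 6.7]
gripper_width: 0.0167
```

```bash
python3 look.py a18.png
```

```text
grip [ 71.3  -0.4 186.6] F case x,y,z 5.21 -1.21 6.66 w 0.016655250985266677 t 12.925
model th,ph [-0.498 -0.394] bar [ 56.7 151.5]
```

View pics/a18.png

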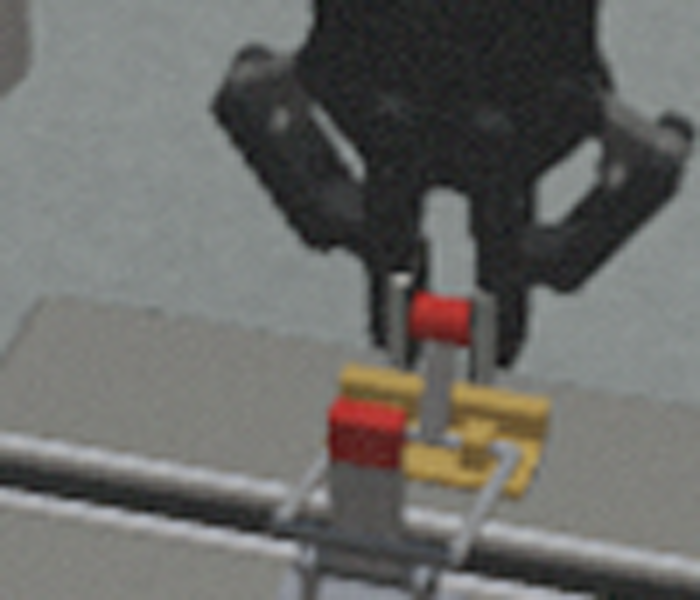

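Emit:
arm_command(
  increments=[
    {"slide":[0,0.0015,-0.0003],"twist":[0,0,0],"fingers":10},
    {"slide":[0,0.0015,0],"twist":[0,0,0],"fingers":10},
    {"slide":[0,0,0],"twist":[0,0,0],"fingers":10},
  ],
)

```text
t: 13.35
tcp_pos: [0.534, 0.0159, 0.1901]
ee_rot: [-3.059, 0.707, -0.003]
force: [2.8, 4.8, 7.0]
gripper_width: 0.0166
```

```bash
python3 look.py a19.png
```

```text
grip [ 68.7  -0.5 187.1] F case x,y,z 5.57 -0.42 6.96 w 0.016621329845774333 t 13.35
model th,ph [-0.337 -0.393] bar [ 54.2 152. ]
```

Emit:
arm_command(
  increments=[
    {"slide":[0,0.0015,0],"twist":[0,0,0],"fingers":10},
    {"slide":[0,0.0015,0],"twist":[0,0,0],"fingers":10},
    {"slide":[0,0,0],"twist":[0,0,0],"fingers":10},
  ],
)

```text
t: 13.78
tcp_pos: [0.5332, 0.0143, 0.1906]
ee_rot: [-3.057, 0.705, -0.005]
force: [5.2, 8.4, 8.4]
gripper_width: 0.0166
```

```bash
python3 look.py a20.png
```

```text
grip [ 67.   -0.5 187.6] F case x,y,z 9.79 -0.98 8.42 w 0.016552949703879744 t 13.775
model th,ph [-0.232 -0.388] bar [ 52.7 152.4]
```

View pics/a20.png

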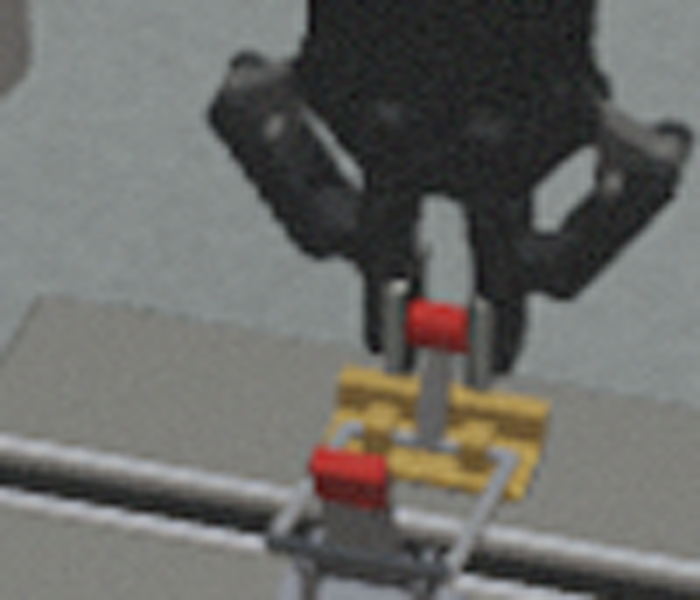

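Emit:
arm_command(
  increments=[
    {"slide":[0,-0.001,-0.001],"twist":[0,0,0],"fingers":10},
    {"slide":[0,0,0],"twist":[0,0,0],"fingers":22},
    {"slide":[0,0,0],"twist":[0,0,0],"fingers":35},
    {"slide":[0,0,0],"twist":[0,0,0],"fingers":45},
    {"slide":[0,0,0],"twist":[0,0,0],"fingers":45},
  ],
)

```text
t: 14.45
tcp_pos: [0.5319, 0.0123, 0.19]
ee_rot: [3.06, -0.71, -0.001]
force: [0.1, -0.9, -0.0]
gripper_width: 0.0382
```

```bash
python3 look.py a21.png
```

```text
grip [ 64.6  -0.2 187. ] F case x,y,z -0.73 -0.5 -0.01 w 0.03822939075919072 t 14.45
model th,ph [-0.077 -0.391] bar [ 50.1 151.9]
```

View pics/a21.png

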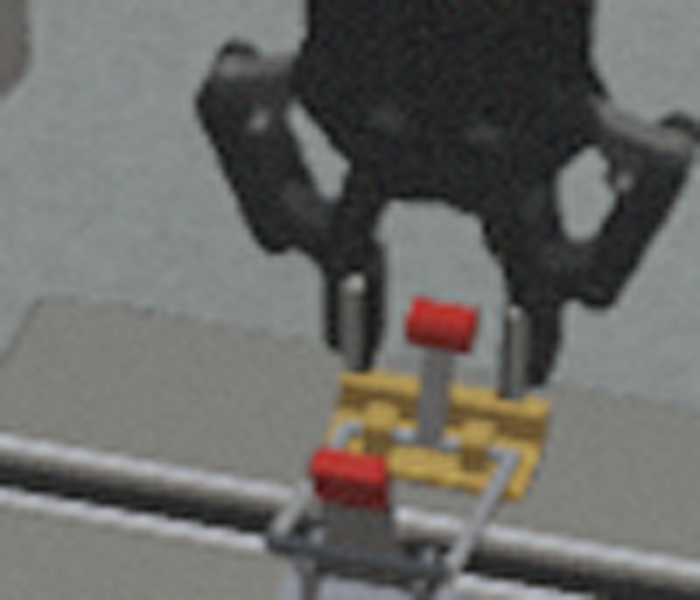

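Emit:
arm_command(
  increments=[
    {"slide":[0,0,-0.02],"twist":[0,0,0],"fingers":45},
    {"slide":[0,0,-0.028],"twist":[0,0,0],"fingers":45},
    {"slide":[0,0,-0.027],"twist":[0,0,0],"fingers":0},
    {"slide":[0,0.025,0],"twist":[0,0,0],"fingers":0},
    {"slide":[0,0.0256,0],"twist":[0,0,0],"fingers":0},
    {"slide":[0,0,0],"twist":[0,0,0],"fingers":0},
    {"slide":[0,0,0],"twist":[0,0,0],"fingers":0},
  ],
)

```text
t: 15.38
tcp_pos: [0.5101, -0.0325, 0.2654]
ee_rot: [-3.06, 0.709, -0.0]
force: [0.8, -0.6, -0.2]
gripper_width: 0.0003
```

```bash
python3 look.py a22.png; python3 - <<'E'
from h import *
c=cam('side');Q=tocase(cloud(c));im=c['image'].astype(int)
m=(im[...,2]>120)&(im[...,1]<80)&(Q[...,2]>180)&(Q[...,2]<240)&(abs(Q[...,1])<20)
for k,n in((m&(Q[...,0]<20),'lever'),(m&(Q[...,0]>40),'grip')): print(n,k.sum(),np.median(Q[k],0),Q[k].max(0))
def C(th,r=50): return PV+r*np.array([-np.sin(th),np.cos(th)])+4.5*np.array([np.cos(th),np.sin(th)])
for th in (-.25,-.1,0,.2,.4,.6,.8,1,1.2,1.3,1.4,1.54):
    c_=C(th);print(th,'TCP x %.1f z %.1f'%(c_[0]+11,c_[1]+22))
g=grip_now();print('tcp case',tocase(g[2]['tcp_pos']))
E
```

```text
grip [ 14.8  -0.3 262.4] F case x,y,z -0.22 -0.99 -0.17 w 0.0002833469435661 t 15.375
model th,ph [-0.153  0.692] bar [ 39.  233.1]
lever 41 [-36.67965233  -1.2856745  226.77821132] [-30.11587215   8.73755749 229.69170055]
grip 38 [ 59.74662536  -0.61145701 195.11616048] [ 65.92060239   8.12938771 199.18850008]
-0.25 TCP x 7.2 z 235.8
-0.1 TCP x -0.0 z 237.8
0 TCP x -5.0 z 238.5
0.2 TCP x -15.0 z 238.4
0.4 TCP x -24.8 z 236.3
0.6 TCP x -34.0 z 232.3
0.8 TCP x -42.2 z 226.6
1 TCP x -49.1 z 219.3
1.2 TCP x -54.5 z 210.8
1.3 TCP x -56.5 z 206.2
1.4 TCP x -58.0 z 201.4
1.54 TCP x -59.3 z 194.5
tcp case [ 1.51556720e+01 -2.27820102e-01  2.65321048e+02]
```

View pics/a22.png

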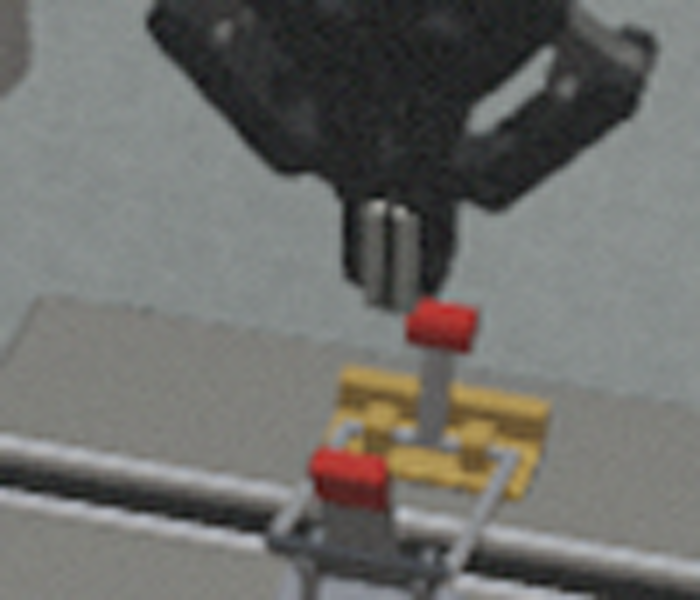

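Emit:
arm_command(
  increments=[
    {"slide":[0,0,0.014],"twist":[0,0,0],"fingers":0},
    {"slide":[0,0,0.014],"twist":[0,0,0],"fingers":0},
    {"slide":[0,0.01,0],"twist":[0,0,0],"fingers":0},
    {"slide":[0,0.01,0],"twist":[0,0,0],"fingers":0},
    {"slide":[0,0,0],"twist":[0,0,0],"fingers":0},
  ],
)

```text
t: 16.1
tcp_pos: [0.501, -0.0523, 0.2377]
ee_rot: [3.059, -0.713, 0.001]
force: [0.9, 0.2, 0.5]
gripper_width: -0.0001
```

```bash
cat > look2.py <<'E'
from h import *
import sys
s=state();f=s['force'];p=tocase(s['tcp_pos']);print('tcp',p.round(1),'F',(f@X).round(2),(f@Y).round(2),f[2].round(2),'t',s['t'])
c=cam('side');a=c['image'][180:285,250:350]
cv2.imwrite('pics/'+sys.argv[1],cv2.resize(a,(600,600),interpolation=cv2.INTER_CUBIC))
Q=tocase(cloud(c));im=c['image'].astype(int)
m=(im[...,2]>100)&(im[...,1]<80)&(Q[...,2]>160)&(Q[...,2]<240)&(abs(Q[...,1])<20)
for k,n in((m&(Q[...,0]<20),'lever'),(m&(Q[...,0]>40),'grip')):
    if k.sum(): print(n,k.sum(),np.median(Q[k],0).round(1),Q[k].max(0).round(1),Q[k].min(0).round(1))
# lid inner trim edge
m=(abs(Q[...,1])>50)&(abs(Q[...,1])<110)&(Q[...,2]>140)&(Q[...,2]<156)&(im.sum(-1)>420)
h=np.histogram(Q[...,0][m],np.arange(-10,45,2.5));print('bright',h[0].tolist())
E
python3 look2.py b1.png
```

```text
tcp [ -7.1  -0.9 237.7] F 0.61 -0.72 0.53 t 16.1
lever 47 [-36.7  -1.7 226.3] [-30.6   9.2 229.7] [-40.2  -9.7 211.4]
bright [0, 0, 37, 77, 31, 6, 0, 0, 0, 0, 0, 8, 59, 63, 22, 1, 0, 0, 0, 0, 0]
```

View pics/b1.png

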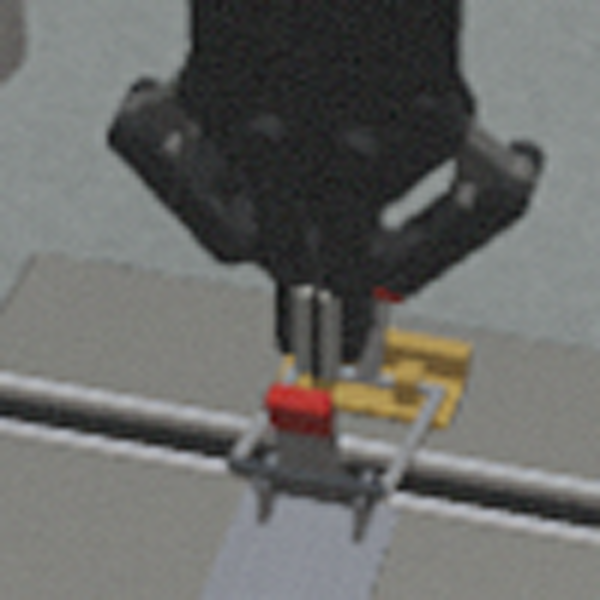

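Emit:
arm_command(
  increments=[
    {"slide":[0,0.004,0],"twist":[0,0,0],"fingers":0},
    {"slide":[0,0.004,0],"twist":[0,0,0],"fingers":0},
    {"slide":[0,0.003,0],"twist":[0,0,0],"fingers":0},
    {"slide":[0,0.003,0.0005],"twist":[0,0,0],"fingers":0},
    {"slide":[0,0.003,0.0005],"twist":[0,0,0],"fingers":0},
    {"slide":[0,0,0],"twist":[0,0,0],"fingers":0},
  ],
)

```text
t: 16.9
tcp_pos: [0.4937, -0.0662, 0.2363]
ee_rot: [-3.06, 0.709, 0.0]
force: [1.4, 0.7, -0.5]
gripper_width: 0.0003
```

```bash
python3 look2.py b2.png
```

```text
tcp [-22.7  -0.4 236.3] F 1.27 -0.92 -0.51 t 16.9
lever 51 [-41.2  -1.9 224.7] [-34.9   7.8 227.9] [-45.1 -10.6 219.5]
bright [0, 2, 35, 75, 36, 7, 0, 0, 0, 0, 0, 13, 78, 53, 13, 0, 0, 0, 0, 0, 0]
```

View pics/b2.png

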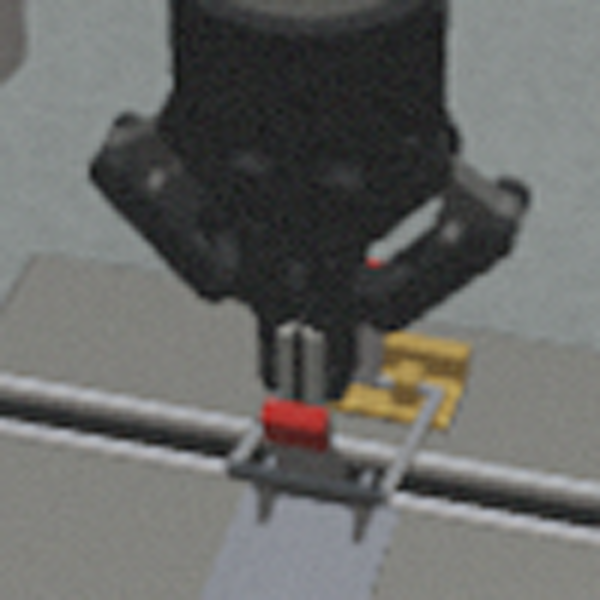

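Emit:
arm_command(
  increments=[
    {"slide":[0,0.0028,0.0008],"twist":[0,0,0],"fingers":0},
    {"slide":[0,0.0028,0.001],"twist":[0,0,0],"fingers":0},
    {"slide":[0,0.0028,0.0012],"twist":[0,0,0],"fingers":0},
    {"slide":[0,0.0028,0.0014],"twist":[0,0,0],"fingers":0},
    {"slide":[0,0.0027,0.0016],"twist":[0,0,0],"fingers":0},
    {"slide":[0,0.0027,0.0018],"twist":[0,0,0],"fingers":0},
    {"slide":[0,0.0027,0.0019],"twist":[0,0,0],"fingers":0},
    {"slide":[0,0,0],"twist":[0,0,0],"fingers":0},
  ],
)

```text
t: 17.95
tcp_pos: [0.4849, -0.0843, 0.2264]
ee_rot: [3.06, -0.71, -0.001]
force: [0.9, 0.4, -0.0]
gripper_width: -0.0
```

```bash
python3 look2.py b3.png
```

```text
tcp [-42.8  -0.5 226.4] F 0.74 -0.69 -0.01 t 17.95
lever 58 [-61.7  -1.7 210.1] [-30.5  18.9 214.5] [-65.3 -11.2 175.6]
grip 8 [ 50.7  -7.8 195.6] [ 52.9  -3.7 198.2] [ 47.5  -9.7 191. ]
bright [0, 2, 35, 85, 34, 1, 0, 0, 0, 0, 14, 80, 49, 13, 2, 0, 0, 0, 0, 0, 0]
```

View pics/b3.png

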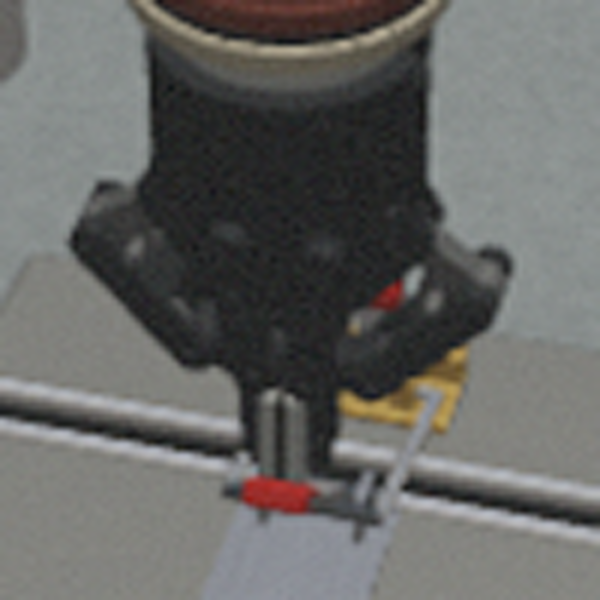

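```bash
python3 - <<'E'
from h import *
c=cam('side');a=c['image'][222:272,288:338]
cv2.imwrite('pics/b3c.png',cv2.resize(a,(600,600),interpolation=cv2.INTER_CUBIC))
b=cv2.imread('pics/side0.png')
Q=tocase(cloud(c))
v0,u0=238,306
for v in range(236,256):
    print(v,' '.join('%d:%.0f,%.0f,%.0f'%(u,*Q[v,u]) for u in range(314,326,2)))
t=cam('top');cv2.imwrite('pics/b3t.png',cv2.resize(t['image'][225:285,305:365],(600,600),interpolation=cv2.INTER_CUBIC))
E
```

```text
236 314:-34,-26,264 316:-35,-30,265 318:-48,-37,280 320:-53,-41,285 322:-52,-44,284 324:-56,-48,289
237 314:-34,-26,261 316:-33,-30,261 318:-51,-37,280 320:-54,-41,283 322:-54,-45,285 324:-54,-48,286
238 314:-35,-27,260 316:-49,-33,275 318:-53,-38,279 320:-54,-41,281 322:-53,-45,281 324:-53,-48,283
239 314:-39,-28,262 316:-52,-34,275 318:-52,-38,277 320:-52,-41,277 322:-55,-45,280 324:-53,-48,280
240 314:-49,-30,269 316:-53,-34,274 318:-53,-38,275 320:-54,-42,277 322:-53,-45,277 324:-53,-48,277
241 314:-55,-31,273 316:-52,-34,271 318:-54,-38,273 320:-53,-41,273 322:-53,-45,275 324:-54,-48,276
242 314:-53,-31,269 316:-54,-35,270 318:-54,-38,271 320:-54,-42,272 322:-53,-45,272 324:62,-24,160
243 314:-56,-32,269 316:-53,-34,267 318:-54,-38,268 320:-53,-41,268 322:-52,-45,269 324:60,-25,159
244 314:-54,-31,264 316:-52,-34,264 318:-52,-38,265 320:-55,-42,268 322:57,-21,158 324:61,-25,156
245 314:-53,-31,261 316:-55,-35,264 318:-53,-38,263 320:49,-19,162 322:61,-20,151 324:59,-25,155
246 314:-53,-31,259 316:-54,-35,261 318:-55,-38,263 320:57,-17,152 322:59,-21,151 324:61,-25,149
247 314:-53,-31,257 316:-53,-35,258 318:41,-17,164 320:48,-19,158 322:55,-22,152 324:57,-26,151
248 314:-54,-32,256 316:42,-13,159 318:43,-17,159 320:45,-20,158 322:47,-24,158 324:55,-26,150
249 314:-53,-31,252 316:43,-13,155 318:39,-18,161 320:45,-20,155 322:43,-25,159 324:51,-27,151
250 314:42,-9,152 316:41,-13,155 318:42,-17,155 320:45,-20,152 322:38,-26,161 324:48,-28,151
251 314:37,-10,155 316:42,-13,151 318:42,-17,152 320:44,-21,151 322:37,-26,160 324:43,-29,154
252 314:37,-10,153 316:37,-14,153 318:39,-18,153 320:30,-24,162 322:34,-27,159 324:41,-29,154
253 314:36,-10,150 316:37,-14,150 318:38,-18,151 320:30,-24,160 322:39,-26,152 324:39,-30,152
254 314:34,-11,150 316:37,-14,147 318:36,-19,150 320:22,-26,165 322:35,-27,153 324:36,-31,153
255 314:32,-12,149 316:30,-16,152 318:35,-19,148 320:20,-26,165 322:35,-27,150 324:35,-31,152
```

View pics/b3c.png

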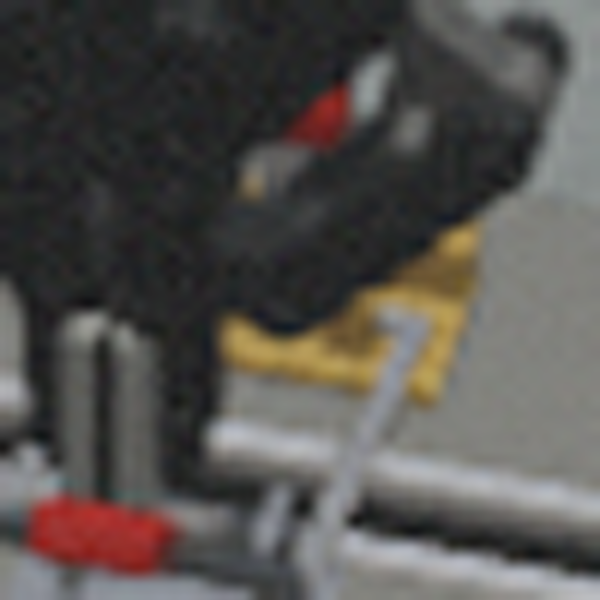

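View pics/b3t.png

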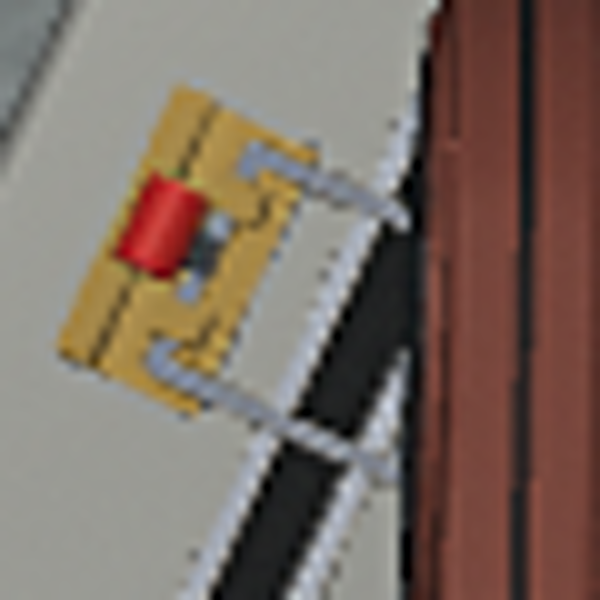

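Emit:
arm_command(
  increments=[
    {"slide":[0,0.0018,0.0018],"twist":[0,0,0],"fingers":0},
    {"slide":[0,0.0018,0.0019],"twist":[0,0,0],"fingers":0},
    {"slide":[0,0.0017,0.0019],"twist":[0,0,0],"fingers":0},
    {"slide":[0,0.0015,0.002],"twist":[0,0,0],"fingers":0},
    {"slide":[0,0.0014,0.002],"twist":[0,0,0],"fingers":0},
    {"slide":[0,0.0013,0.002],"twist":[0,0,0],"fingers":0},
    {"slide":[0,0.0011,0.002],"twist":[0,0,0],"fingers":0},
    {"slide":[0,0,0],"twist":[0,0,0],"fingers":0},
  ],
)

```text
t: 19.1
tcp_pos: [0.4803, -0.0931, 0.2126]
ee_rot: [-3.06, 0.71, 0.001]
force: [-0.3, -0.7, -0.3]
gripper_width: 0.0002
```

```bash
python3 look2.py b4.png
```

```text
tcp [-5.280e+01 -2.000e-01  2.126e+02] F -0.76 -0.01 -0.34 t 19.1
lever 80 [-71.8  -1.5 193.2] [-58.4   9.1 198.3] [-76.4 -10.8 188.6]
bright [0, 2, 40, 77, 42, 0, 0, 0, 0, 1, 26, 62, 47, 12, 1, 0, 0, 0, 0, 0, 0]
```

View pics/b4.png

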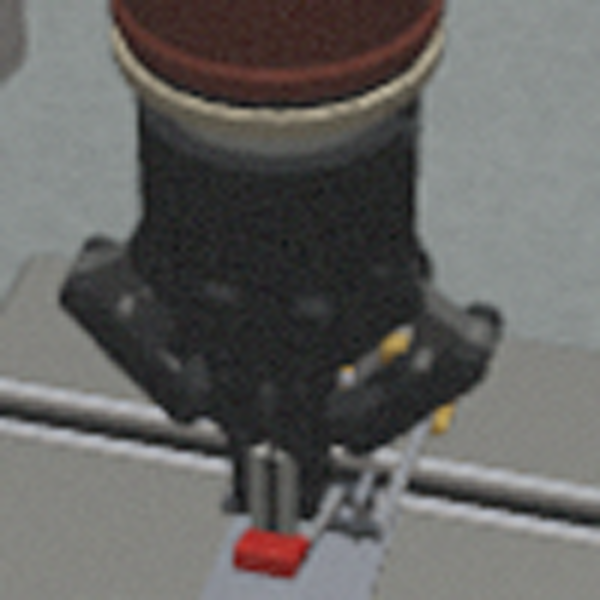

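```bash
python3 - <<'E'
from h import *
t=cam('top');cv2.imwrite('pics/b4t.png',cv2.resize(t['image'][225:285,305:365],(600,600),interpolation=cv2.INTER_CUBIC))
Q=tocase(cloud(t));im=t['image'].astype(int)
m=(im[...,2]-im[...,0]>60)&(im[...,1]>85)&(abs(Q[...,1])>17)&(abs(Q[...,1])<29)&(Q[...,2]>156)&(Q[...,2]<166);print('guard top x',np.percentile(Q[m][:,0],[5,25,50,75,95]),Q[m][:,2].mean())
m=(im[...,2]>120)&(im[...,1]<80)&(Q[...,0]>30)&(abs(Q[...,1])<15)&(Q[...,2]<230);print('grip',np.median(Q[m],0))
m=(im[...,2]-im[...,0]<20)&(abs(Q[...,1])<26)&(abs(Q[...,1])>18)&(Q[...,0]>30)&(Q[...,0]<60)&(Q[...,2]>153)&(Q[...,2]<185)
for p in Q[m][np.argsort(Q[m][:,0])][-14:]: print(p.round(1),end=' ')
E
```

```text
guard top x [40.32631813 57.57941037 60.03425012 62.35154247 63.99531007] 161.20615937086075
grip [ 51.71437301   0.20265171 198.60749801]
[ 42.7  24.8 156.6] [ 43.2 -24.7 155.9] [ 43.3 -20.  157.2] [ 43.5  18.3 155.4] [ 43.5  23.  158.1] [ 44.1 -21.7 158.7] [ 44.3  21.1 159. ] [ 44.5  25.6 156. ] [ 44.9 -23.5 159.4] [ 45.  -18.9 160.2] [ 45.1  19.4 160.7] [ 45.4  23.8 157.3] [ 46.  -20.9 158.5] [ 46.3  21.8 154.2]
```

View pics/b4t.png

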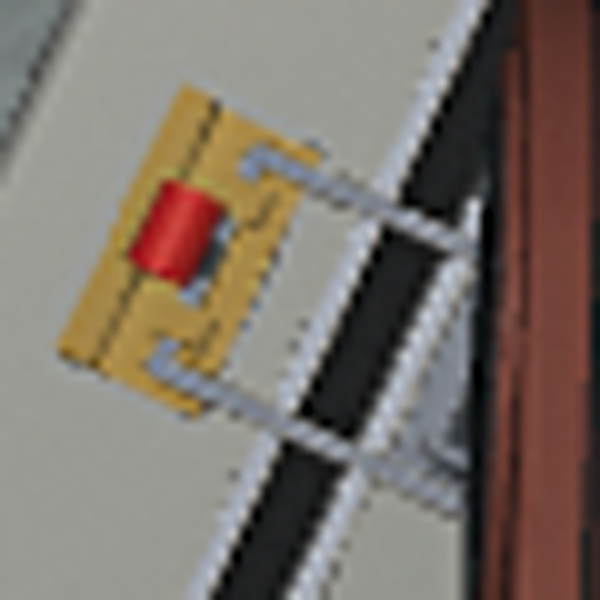

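Emit:
arm_command(
  increments=[
    {"slide":[0,0.001,0.0016],"twist":[0,0,0],"fingers":0},
    {"slide":[0,0.001,0.0016],"twist":[0,0,0],"fingers":0},
    {"slide":[0,0.001,0.0016],"twist":[0,0,0],"fingers":0},
    {"slide":[0,0.0007,0.0016],"twist":[0,0,0],"fingers":0},
    {"slide":[0,0.0005,0.0016],"twist":[0,0,0],"fingers":0},
    {"slide":[0,0.0004,0.0016],"twist":[0,0,0],"fingers":0},
    {"slide":[0,0,0],"twist":[0,0,0],"fingers":0},
  ],
)

```text
t: 20.08
tcp_pos: [0.4784, -0.0973, 0.2033]
ee_rot: [3.06, -0.71, -0.001]
force: [0.1, 0.0, 0.1]
gripper_width: 0.0002
```

```bash
python3 look2.py b5.png
```

```text
tcp [-57.4  -0.4 203.3] F 0.07 -0.13 0.09 t 20.075
lever 88 [-73.6  -0.8 179.8] [-61.5   8.3 182.4] [-80.3 -11.3 172.7]
bright [0, 1, 37, 86, 38, 2, 0, 0, 0, 0, 9, 61, 45, 15, 1, 0, 0, 0, 0, 0, 0]
```

Emit:
arm_command(
  increments=[
    {"slide":[0,0.0003,0.001],"twist":[0,0,0],"fingers":0},
    {"slide":[0,0.0003,0.001],"twist":[0,0,0],"fingers":0},
    {"slide":[0,0.0003,0.001],"twist":[0,0,0],"fingers":0},
    {"slide":[0,0.0003,0.001],"twist":[0,0,0],"fingers":0},
    {"slide":[0,0,0.001],"twist":[0,0,0],"fingers":0},
    {"slide":[0,0,0],"twist":[0,0,0],"fingers":0},
  ],
)

```text
t: 20.88
tcp_pos: [0.4779, -0.0983, 0.1983]
ee_rot: [-3.06, 0.709, 0.0]
force: [-0.6, 1.2, 0.0]
gripper_width: 0.0
```

```bash
python3 look2.py b6.png
```

```text
tcp [-58.4  -0.4 198.3] F 0.76 1.08 0.02 t 20.875
lever 89 [-74.1  -1.  173. ] [-60.9   8.2 176. ] [-82.5 -10.8 166.6]
bright [0, 4, 34, 79, 32, 4, 0, 0, 0, 0, 5, 53, 40, 24, 0, 0, 0, 0, 0, 0, 0]
```

View pics/b6.png

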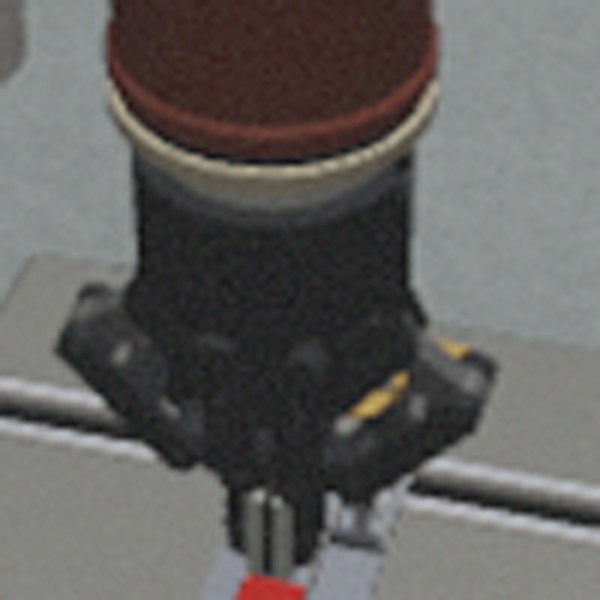

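Emit:
arm_command(
  increments=[
    {"slide":[0,0,0.001],"twist":[0,0,0],"fingers":0},
    {"slide":[0,0,0.001],"twist":[0,0,0],"fingers":0},
    {"slide":[0,0,0.001],"twist":[0,0,0],"fingers":0},
    {"slide":[0,0,0],"twist":[0,0,0],"fingers":0},
  ],
)

```text
t: 21.42
tcp_pos: [0.4779, -0.0983, 0.1953]
ee_rot: [-3.06, 0.709, 0.0]
force: [-0.1, 0.4, -0.1]
gripper_width: 0.0002
```

```bash
python3 look2.py b7.png
```

```text
tcp [-58.5  -0.4 195.3] F 0.31 0.32 -0.11 t 21.425
lever 84 [-73.1  -1.5 172.5] [-63.5   8.7 176.4] [-80.2 -10.6 164.1]
bright [0, 1, 36, 85, 25, 3, 0, 0, 0, 0, 12, 51, 43, 13, 1, 0, 0, 0, 0, 0, 0]
```

Emit:
arm_command(
  increments=[
    {"slide":[0,0,0.0008],"twist":[0,0,0],"fingers":0},
    {"slide":[0,0,0.0008],"twist":[0,0,0],"fingers":0},
    {"slide":[0,0,0.0008],"twist":[0,0,0],"fingers":0},
    {"slide":[0,0,0],"twist":[0,0,0],"fingers":0},
  ],
)

```text
t: 21.98
tcp_pos: [0.4781, -0.0983, 0.1941]
ee_rot: [3.06, -0.709, 0.001]
force: [-4.9, 0.1, 10.8]
gripper_width: -0.0
```

```bash
python3 look2.py b8.png
```

```text
tcp [-58.4  -0.6 194.1] F -2.04 4.44 10.85 t 21.975
lever 81 [-75.   -0.8 172.3] [-62.5   9.2 176.4] [-82.2 -10.6 165.9]
bright [0, 1, 30, 80, 38, 2, 0, 0, 0, 0, 8, 46, 46, 16, 0, 0, 0, 0, 0, 0, 0]
```

Emit:
arm_command(
  increments=[
    {"slide":[0,0,-0.005],"twist":[0,0,0],"fingers":0},
    {"slide":[0,0,-0.02],"twist":[0,0,0],"fingers":0},
    {"slide":[0,0.0,-0.05],"twist":[0,0,0],"fingers":0},
    {"slide":[0,0.05,-0.03],"twist":[0,0,0],"fingers":0},
    {"slide":[0,0.055,0],"twist":[0,0,0],"fingers":0},
    {"slide":[0,0.055,0],"twist":[0,0,0],"fingers":0},
    {"slide":[0.03,0.05,0],"twist":[0,0,0],"fingers":0},
    {"slide":[0.055,0,0],"twist":[0,0,0],"fingers":0},
    {"slide":[0.05,0,0],"twist":[0,0,0],"fingers":0},
    {"slide":[0,0,0],"twist":[0,0,0],"fingers":0},
  ],
)

```text
t: 23.28
tcp_pos: [0.5087, -0.3468, 0.2956]
ee_rot: [-3.058, 0.708, 0.003]
force: [0.8, 0.6, 0.2]
gripper_width: 0.0
```

```bash
python3 look2.py b9.png; python3 - <<'E'
from h import *
t=cam('top');cv2.imwrite('pics/b9t.png',cv2.resize(t['image'][205:305,285:405],(720,600),interpolation=cv2.INTER_CUBIC))
t0=cv2.imread('pics/top0.png')
for yy in (-90,-70,-50,50,70,90):
    r=[]
    for im in (t0,t['image']):
        v=[]
        for x in np.arange(5,30,.5):
            u=proj(t,O+X*x/1000+Y*yy/1000+np.array([0,0,.149]))
            v.append(float(cv2.getRectSubPix(im,(1,1),(float(u[0]),float(u[1])))[0,0,1]))
        v=np.array(v);i=np.argmax(v>90);r.append(5+.5*(i-1+(90-v[i-1])/(v[i]-v[i-1])))
    print(yy,np.round(r,1),end=' ')
E
```

```text
tcp [-268.1 -137.5  295.6] F 0.91 -0.44 0.16 t 23.275
lever 84 [-75.3  -1.1 172.3] [-64.8   7.8 176.2] [-81.4 -10.3 165. ]
grip 55 [ 46.6  -1.8 197.1] [ 53.2   7.4 202.1] [ 42.2  -9.4 187.2]
bright [29, 25, 35, 40, 19, 3, 0, 0, 0, 0, 9, 44, 27, 16, 26, 18, 29, 23, 27, 19, 33]
-90 [19.9 15.8] -70 [19.8 15.8] -50 [19.8 16. ] 50 [19.6 16.2] 70 [19.9 15.9] 90 [19.8 15.8]
```

View pics/b9.png

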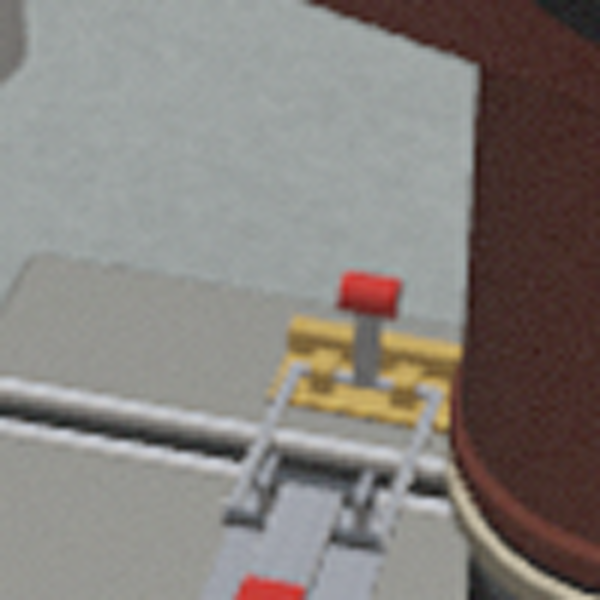

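View pics/b9t.png

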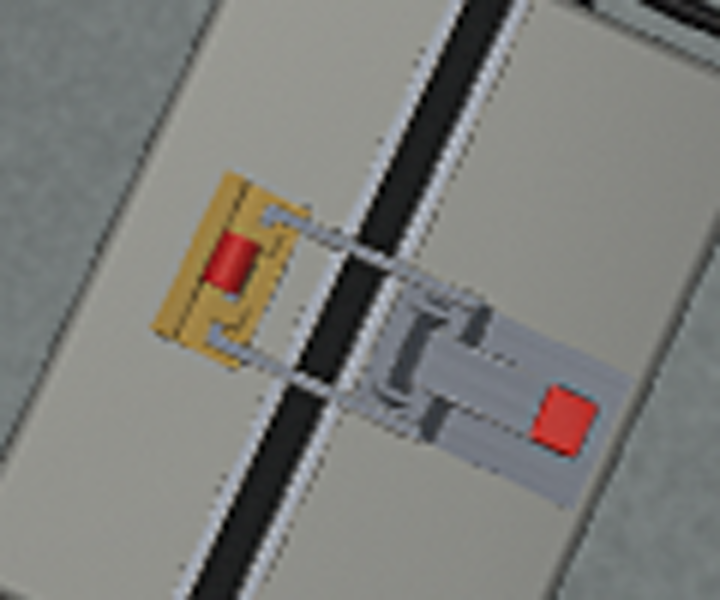

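```bash
python3 -c "
from h import *
manip.job_done();print(state()['t'])"
```

```text
the job is handed in; nothing more can be done
the job is handed in; nothing more can be done
```

The case is latched and the job was handed in at about 23 s, with the robot clear of everything. No verdict was reported, so the results below are my own checks.

- **Hooking:** I took the bail by its red grip and felt for the slot with 3–9 N at the wrist. The first contact was on the lips, so I moved a few millimetres towards the lid and the bar went down to the sole. I then drew it back about 9 mm until it met the posts; the force there rose to about 10 N. I let go of the grip.
- **Closing:** I swung the lever over with the closed fingertips and pressed it onto its rest. The highest wrist reading was about 11 N.

Last checks:
- **Lever:** its upper face lies 22 mm above the case's top, which is the home height.
- **Bar:** both views show it under both lips.
- **Lid:** its inner edge moved in about 4 mm, from 16 mm to about 12 mm. This is a relative measurement: the uncorrected camera reading was 19.8 to 15.9 mm, about 4 mm high against the known 16 mm at the start. The margin to the 13.5 mm limit is therefore only about 1.5 mm.
- **Carton, tin and bin:** the arm came nowhere near them, but I did not re-measure them at the end.

**Disagreement:** from the arm's position the slot seemed about 3 mm farther out than the cameras showed. The roller probably slipped a little in the pads, so I went by force and pictures.

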